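Prepare a load of square bottles for the autoclave

TASK

Get this load ready for the autoclave: back off the cap of every square bottle by half a turn while the bottle is braced in the bench bottle holder (an unbraced bottle just spins round with its cap), and stand all the square bottles upright in the wire basket. Also slide the white load card from its stand fully down into the pocket on the end of the basket. Leave the round bottle, wash bottle, beaker and dishes standing where they are.

Things in the scene. Friction and masses are not known exactly. Their poses are not given: they have to be found in the camera images.
- bottle0_center (a point): white plastic bottle, square body 64 x 64 mm and 84 mm tall, narrow neck, blue screw cap; 140 mm tall over all, about 0.26 kg, empty. May be absent. The point is on its axis 70 mm above its base; z along the axis, x and y square to its flat sides. The cap, 50 mm across, reaches from 42 to 70 mm above this point and may be gripped to carry the bottle.
- bottle1_center (a point): white plastic bottle, square body 64 x 64 mm and 84 mm tall, narrow neck, blue screw cap; 140 mm tall over all, about 0.26 kg, empty. May be absent. The point is on its axis 70 mm above its base; z along the axis, x and y square to its flat sides. The cap, 50 mm across, reaches from 42 to 70 mm above this point and may be gripped to carry the bottle.
- bottle2_center (a point): white plastic bottle, square body 64 x 64 mm and 84 mm tall, narrow neck, blue screw cap; 140 mm tall over all, about 0.26 kg, empty. May be absent. The point is on its axis 70 mm above its base; z along the axis, x and y square to its flat sides. The cap, 50 mm across, reaches from 42 to 70 mm above this point and may be gripped to carry the bottle.
- bottle3_center (a point): white plastic bottle, square body 64 x 64 mm and 84 mm tall, narrow neck, blue screw cap; 140 mm tall over all, about 0.26 kg, empty. May be absent. The point is on its axis 70 mm above its base; z along the axis, x and y square to its flat sides. The cap, 50 mm across, reaches from 42 to 70 mm above this point and may be gripped to carry the bottle.
- cap0 (a joint): turn of the screw cap of bottle0 on its bottle, rad: 0 is tight; it grows as the cap is loosened (anticlockwise from above). Starts at 0 to 0.2, stays where it is left. Stiff, about 0.25 N m: more than the bench's friction holds, so an unbraced bottle spins round with its cap. A white line on the cap's top shows its turn.
- cap1 (a joint): turn of the screw cap of bottle1 on its bottle, rad: 0 is tight; it grows as the cap is loosened (anticlockwise from above). Starts at 0 to 0.2, stays where it is left. Stiff, about 0.25 N m: more than the bench's friction holds, so an unbraced bottle spins round with its cap. A white line on the cap's top shows its turn.
- cap2 (a joint): turn of the screw cap of bottle2 on its bottle, rad: 0 is tight; it grows as the cap is loosened (anticlockwise from above). Starts at 0 to 0.2, stays where it is left. Stiff, about 0.25 N m: more than the bench's friction holds, so an unbraced bottle spins round with its cap. A white line on the cap's top shows its turn.
- cap3 (a joint): turn of the screw cap of bottle3 on its bottle, rad: 0 is tight; it grows as the cap is loosened (anticlockwise from above). Starts at 0 to 0.2, stays where it is left. Stiff, about 0.25 N m: more than the bench's friction holds, so an unbraced bottle spins round with its cap. A white line on the cap's top shows its turn.
- holder_seat (a point): bottle holder fixed to the bench: two rubber-lined cheeks 68 mm apart, 60 mm long, 50 mm high, and a back stop; open above and at the front, mouth flared over 22 mm. The point is on the bench where a seated bottle's axis stands (flat sides parallel to the cheeks, base on the bench); x from the mouth to the back stop (a bottle touching it is 1 mm past the point), z up.
- basket_floor (a point): steel wire autoclave basket, fixed, inside 150 (x) x 300 mm (y), walls rising to 55 mm above the bench. The point is the middle of its inner floor, 8 mm above the bench; z up.
- card_pocket (a point): card pocket outside the basket's -y end: a slot 110 mm wide (basket's x) and 13 mm thick (basket's y), open above, flared at the rim, 72 mm above its floor. The point is the centre of the pocket's floor, 10 mm above the bench; axes as the basket's. A card fully home has its centre 74 mm above this point, its wide side along x.
- card_center (a point): load card: a rigid white plastic plate 105 mm wide (its y), 148 mm tall (its z), 8 mm thick (its x), 0.09 kg, standing upright in its wooden bench stand. The point is its centre, half-way up.
- stand: wooden bench stand of the load card, fixed, 52 (x) x 135 (y) x 28 mm; a slot 12 mm wide along y, its floor 6 mm above the bench, its top 28 mm. Origin at the centre of its underside.
- beaker: bystander: small glass beaker, 52 mm across, 70 mm tall, standing among the bottles; origin at the centre of its underside
- round_bottle: bystander: round glass bottle with a blue cap, 72 mm across, 140 mm tall; not part of the load; origin at the centre of its underside
- wash_bottle: bystander: white squeeze bottle with a bent spout, 58 mm across, 176 mm tall; origin at the centre of its underside
- dishes: bystander: stack of culture dishes, 93 mm across, 57 mm tall; origin at the centre of its underside
Mind the look-alikes: they are no part of the job. Of the things shaped like the part that bears card_center, the white one is meant.

How it is judged:
At the end, for the whole second after the job is handed in: Every square bottle stands upright (within 0.12 rad) on the basket's floor with its cap 2.2 to 4.2 rad from tight; the load card is upright in the pocket, its centre within 12 mm along and 10 mm across the slot and 8 mm of its home height; the bystanders still stand (x of bottle0_center in the frame of basket_floor between -0.07 and 0.07 m and y of bottle0_center in the frame of basket_floor between -0.145 and 0.145 m and z of bottle0_center in the frame of basket_floor between 0.055 and 0.08 m and angle between each of bottle0_center, bottle1_center, bottle2_center, bottle3_center's own z axis and vertical below 0.12 rad and value of joint cap0 between 2.2 and 4.2 rad and x of bottle1_center in the frame of basket_floor between -0.07 and 0.07 m and y of bottle1_center in the frame of basket_floor between -0.145 and 0.145 m and z of bottle1_center in the frame of basket_floor between 0.055 and 0.08 m and value of joint cap1 between 2.2 and 4.2 rad and x of bottle2_center in the frame of basket_floor between -0.07 and 0.07 m and y of bottle2_center in the frame of basket_floor between -0.145 and 0.145 m and z of bottle2_center in the frame of basket_floor between 0.055 and 0.08 m and value of joint cap2 between 2.2 and 4.2 rad and x of bottle3_center in the frame of basket_floor between -0.07 and 0.07 m and y of bottle3_center in the frame of basket_floor between -0.145 and 0.145 m and z of bottle3_center in the frame of basket_floor between 0.055 and 0.08 m and value of joint cap3 between 2.2 and 4.2 rad and x of card_center in the frame of card_pocket between -0.012 and 0.012 m and y of card_center in the frame of card_pocket between -0.01 and 0.01 m and z of card_center in the frame of card_pocket between 0.066 and 0.082 m and angle between card_center's own z axis and vertical below 0.16 rad and angle between each of beaker, round_bottle, wash_bottle, dishes's own z axis and vertical below 0.5 rad); the robot touches nothing.
It fails at once if a cap is part-turned (0.5 to 1.9 rad) while its bottle is more than 0.10 m from the holder's seat ((value of joint cap0 between 0.5 and 1.9 rad and horizontal distance between bottle0_center and holder_seat above 0.1 m) or (value of joint cap1 between 0.5 and 1.9 rad and horizontal distance between bottle1_center and holder_seat above 0.1 m) or (value of joint cap2 between 0.5 and 1.9 rad and horizontal distance between bottle2_center and holder_seat above 0.1 m) or (value of joint cap3 between 0.5 and 1.9 rad and horizontal distance between bottle3_center and holder_seat above 0.1 m)).
It fails at once if the beaker, round bottle, wash bottle or dishes are knocked over or pushed more than 0.10 m (angle between any of beaker, round_bottle, wash_bottle, dishes's own z axis and vertical above 0.7 rad or distance of any of beaker, round_bottle, wash_bottle, dishes from where it was at the start of the episode above 0.1 m).
Of bottle0, bottle1, bottle2, bottle3 only 2 to 3 are there at a start; the rules pass over those that are not, and their reading is None.
At some moment in a run one of bottle0, bottle1, bottle2, bottle3 may be knocked a few centimetres aside while the robot is not near it.
It also fails if it takes over 210 s, if anything falls off the work surface, if the arm or the gripper's body presses on something with over 40 N, if the wrist force passes 120 N, or if a joint passes its speed limit or range.

ROBOT

A 6-joint arm with a two-finger parallel gripper is mounted at the origin on the work surface. World frame = base frame: x ahead of the robot, y to its left, z up, the work surface at z = 0. Lengths are in m, angles in rad, forces in N, time in s.
With the tool pointing down it reaches from about 0.325 to 0.85 m from the base axis. Payload 4.4 kg.
Tool frame: the origin (TCP) lies on the centre line of the jaws, within the pads' length; the fingertips stand ahead of it and the grasp point (between the pads) lies 2 mm behind it (env.tip_extent is the z of the fingertips in the tool frame, in m); z points along the fingers, y is the direction in which the jaws open and shut (so a half turn about z gives the same grasp; the last joint's range is limited). The gripper opens to 94 mm and grips with 3 to 60 N. Pads are 16 mm wide; open, the fingers measure 119 mm over their backs; the gripper's body (75 mm by 177 mm) begins 78 mm behind the grasp point.
Start: joints at [-1.433, 0.207, 1.542, -0, 1.393, -0.15], TCP at [0.164, -0.551, 0.202] pointing down, gripper open.
Joint ranges: [-2.73, 2.73], [-0.86, 2.22], [0.23, 2.46], [-1.11, 4.25], [0.08, 2.63], [-2.82, 2.82]. Speed limits (rad/s): [2.79, 2.79, 3.14, 3.14, 3.14, 3.14].

INTERFACE

Orientations are given as a unit quaternion [x, y, z, w].
In Python, from bench import env, cams, order gives the robot as it stands. The module is installed in compiled form; this text tells all that it offers.
- The arm moves only by the tool move_arm, never from a script. Its argument "series" is one flat list of numbers, 6 for each row, row after row: the shift along the tool's x, y, z in cm, then the turn, a rotation vector about the tool's x, y, z in rad. A call has 1 to 5 rows; each row is the pose to reach, as a shift and turn from the pose commanded when the call began, along the tool's axes at that moment; what a row does not reach only later rows make up. A row lasts 1/12 s, in which the tool goes at most 41.7 mm and 7.16 degrees, less where a joint would pass 70% of its speed; a pose out of reach is approached as far as the arm can. A call with a gripper value outside its range is refused whole. "grip" is the finger opening in cm, from 0 to 9.4, set as the call begins (left out, the last holds). The fingers move at their own pace and stop on an object; "grip_force" is the grip in N (left out, the last holds). Time passes only in rows, so rows that repeat a pose let the fingers close. It gives the time, the measured TCP pose, the force and the opening at its end, in the units of the state.
- env.sense(): the state, without advancing time (a new reading comes with each control period).
- cams.capture(name): name is "side" or "top" or "wrist"; returns a dict with "color" (384x512x3 uint8, red, green, blue), "range_z" (384x512 float32, m along the optical axis (not along the pixel's ray), 0 where there is no reading), "vfov" (degrees; the focal length in pixels is half the picture's height over the tangent of half this angle, whatever the lens; pixels are square), "cx", "cy" (the principal point, pixels), "k1" (the pictures are not rectified: a ray, as slopes to the right and down, at radius r is drawn at 1 + k1 r^2 times it, then the intrinsics apply), "T" (4x4, takes a point from camera to world coordinates). Camera axes: x right, y up, looking along -z (the intrinsics and any distortion apply to the point x, -y, -z); pixel columns grow to the right and rows downward; lengths in m; the calibration is good to about 2 mm. A picture is of the moment at which its call begins.
- order.job_done(): hands the job in, once; it reports no verdict.
The state is a dict: "time": time; "joints": joint angles; "qvel": joint speeds; "tau": joint torques, N m; "eef_pos": TCP position; "orientation": TCP orientation; "force": force on the tool from outside, world axes, zero at the start; "wrist_torque": the same for the moment, N m; "grip_width": opening from 0.0 (shut) to 1.0 (fully open).
Only numpy, scipy, OpenCV 4.12 (cv2) and the standard library are available. Lean on these libraries where they do the work, as an engineer would, in place of code of your own. Each camera call takes 0.05 s, during which the arm holds its last target.

## Working session

There is one attempt and no reset: what is moved stays moved. The work goes in short steps, Python scripts to look and compute and a tool call to move; the robot and the scene stay as the last step left them, time stands still between calls to the robot, and variables do not carry over. Pictures are saved under pics/ and viewed, and the job is handed in when it is done.

Besides the shell and the picture viewer there is one more tool, called after "Emit:" as name(argument=value, ...) on one line, values as JSON. move_arm: Moves the arm, as the interface text tells. Its arguments: {"type":"object","properties":{"series":{"type":"array"},"grip":{"type":"number"},"grip_force":{"type":"number"}},"required":["series"]}

```bash
mkdir -p pics; ls
cat > h.py <<'E'
import numpy as np, cv2
from bench import env, cams, order
def cap(n,save=None):
    c=cams.capture(n)
    if save: cv2.imwrite('pics/'+save+'.png',cv2.cvtColor(c['color'],cv2.COLOR_RGB2BGR))
    return c
def f(c): return c['color'].shape[0]/2/np.tan(np.radians(c['vfov'])/2)
def rays(c,uv):
    uv=np.asarray(uv,float).reshape(-1,2); F=f(c)
    K=np.array([[F,0,c['cx']],[0,F,c['cy']],[0,0,1.]])
    p=cv2.undistortPoints(uv.reshape(-1,1,2),K,np.array([c['k1'],0,0,0,0.])).reshape(-1,2)
    return np.c_[p[:,0],-p[:,1],-np.ones(len(p))]
def onplane(c,uv,z):
    d=rays(c,uv)@c['T'][:3,:3].T; o=c['T'][:3,3]
    return o+d*((z-o[2])/d[:,2])[:,None]
def cloud(c):
    h,w=c['range_z'].shape
    vv,uu=np.mgrid[0:h,0:w]
    d=rays(c,np.c_[uu.ravel(),vv.ravel()])*c['range_z'].ravel()[:,None]
    P=d@c['T'][:3,:3].T+c['T'][:3,3]
    P[c['range_z'].ravel()==0]=np.nan
    return P.reshape(h,w,3)
E
python3 - <<'E'
from h import *
s=env.sense();print(s, env.tip_extent)
for n in ['top','side','wrist']:
    c=cap(n,n+'0'); print(n,c['vfov'],c['cx'],c['cy'],c['k1']);print(c['T'].round(3))
E
```

```text
pics
{'time': 0.0, 'joints': array([-1.43251852e+00,  2.07419739e-01,  1.54287085e+00, -4.10857864e-06,
        1.39350903e+00, -1.50520963e-01]), 'qvel': array([-0.00057713, -0.00132075, -0.00088   ,  0.00102276, -0.00053519,
        0.00111355]), 'tau': array([ 1.10124969e-03, -3.70872581e+01, -2.81418192e+01,  6.97573693e-02,
        3.62313562e-02, -1.73290528e-04]), 'eef_pos': array([ 0.16362783, -0.55041145,  0.20063038]), 'orientation': array([ 9.89591857e-01,  1.43898362e-01,  4.73338065e-06, -1.10347696e-03]), 'force': array([ 0.62378471,  0.20660985, -0.42642057]), 'wrist_torque': array([-0.01389159,  0.01450399, -0.00345641]), 'grip_width': 1.0001579589758984} 0.017
top 47.32616449699626 253.42173253314996 194.49052780631004 -0.1658535524924195
[[ 0.005  0.978 -0.211  0.18 ]
 [-1.     0.004 -0.003  0.004]
 [-0.002  0.211  0.978  1.497]
 [ 0.     0.     0.     1.   ]]
side 42.85468482300388 246.6193466239494 193.48501901131445 -0.18429545708616818
[[-0.958  0.168 -0.231  0.195]
 [-0.286 -0.598  0.749  0.945]
 [-0.013  0.784  0.621  0.877]
 [ 0.     0.     0.     1.   ]]
wrist 60.64994393086914 250.95679473979507 195.864676211277 -0.01577316892040343
[[ 0.285  0.933  0.22   0.227]
 [-0.959  0.277  0.063 -0.532]
 [-0.002 -0.229  0.973  0.384]
 [ 0.     0.     0.     1.   ]]
```

View pics/top0.png

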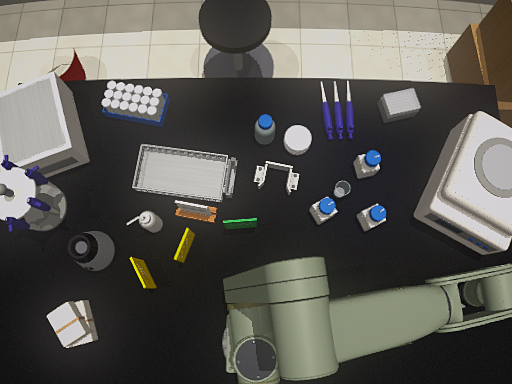

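View pics/side0.png

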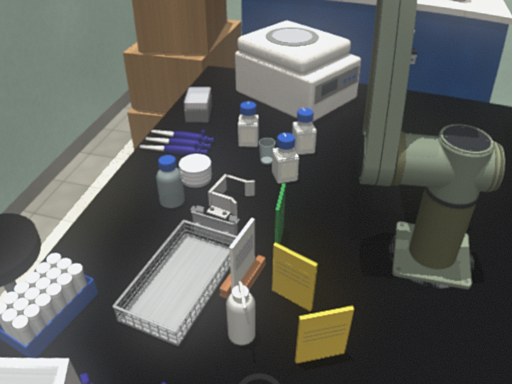

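View pics/wrist0.png

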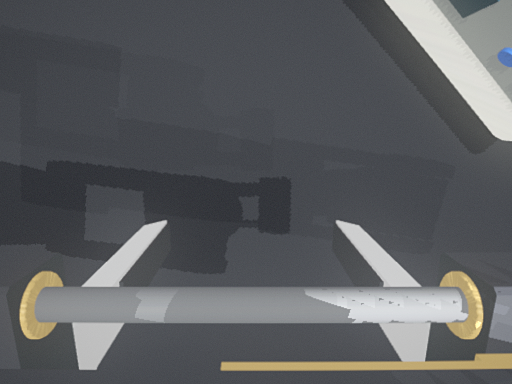

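The top view shows three square bottles (blue caps at about (373,157), (327,204), (378,213)), the beaker at (342,188), the round bottle at (265,122), the holder at (278,175), the basket at (185,172), the white card in its stand at (196,210), and yellow and green look-alikes. Next I'll measure.

Run:
```python
from h import *
c=cap('top'); im=cv2.cvtColor(c['color'],cv2.COLOR_RGB2BGR)
cv2.imwrite('pics/topA.png',cv2.resize(im[130:235,120:320],None,fx=4,fy=4,interpolation=cv2.INTER_CUBIC))
cv2.imwrite('pics/topB.png',cv2.resize(im[105:235,250:410],None,fx=4.5,fy=4.5,interpolation=cv2.INTER_CUBIC))
hsv=cv2.cvtColor(im,cv2.COLOR_BGR2HSV)
m=cv2.inRange(hsv,(95,120,90),(125,255,255))
n,l,st,ce=cv2.connectedComponentsWithStats(m)
P=cloud(c)
for i in range(1,n):
    if st[i,4]>60 :
        q=P[l==i]; z=np.nanmedian(q[:,2])
        print(ce[i].round(1),st[i,4],z.round(3), onplane(c,ce[i],0.14).round(4), np.nanmedian(q,0).round(3))
s=cap('side'); im=cv2.cvtColor(s['color'],cv2.COLOR_RGB2BGR)
cv2.imwrite('pics/sideA.png',cv2.resize(im[165:350,110:310],None,fx=3.2,fy=3.2,interpolation=cv2.INTER_CUBIC))
hsv=cv2.cvtColor(im,cv2.COLOR_BGR2HSV)
cv2.imwrite('pics/sideB.png',cv2.resize(im[90:215,140:340],None,fx=4,fy=4,interpolation=cv2.INTER_CUBIC))
```

```text
[141.6 112.4] 140 0.049 [[0.7534 0.3849 0.14  ]] [0.787 0.389 0.049]
[327.3 119.5] 224 0.029 [[ 0.7282 -0.2368  0.14  ]] [ 0.774 -0.257  0.029]
[338.4 118.8] 221 0.029 [[ 0.7311 -0.2745  0.14  ]] [ 0.777 -0.297  0.029]
[349.5 118.6] 227 0.028 [[ 0.7326 -0.312   0.14  ]] [ 0.78  -0.337  0.028]
[265.  120.5] 161 0.141 [[ 0.7225 -0.0296  0.14  ]] [ 0.722 -0.03   0.141]
[372.5 157.3] 177 0.141 [[ 0.5985 -0.3818  0.14  ]] [ 0.597 -0.382  0.141]
[326.7 205.3] 186 0.141 [[ 0.4383 -0.2247  0.14  ]] [ 0.439 -0.225  0.141]
[377.9 212.7] 184 0.141 [[ 0.4148 -0.3891  0.14  ]] [ 0.414 -0.389  0.141]
```

View pics/topA.png

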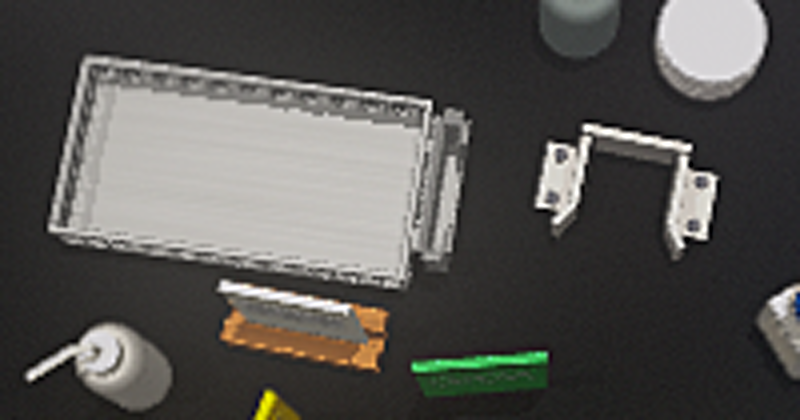

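View pics/topB.png

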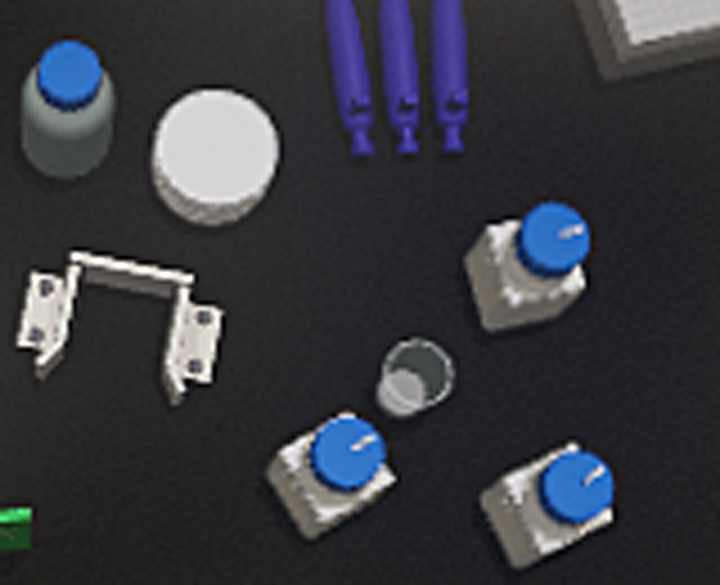

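View pics/sideA.png

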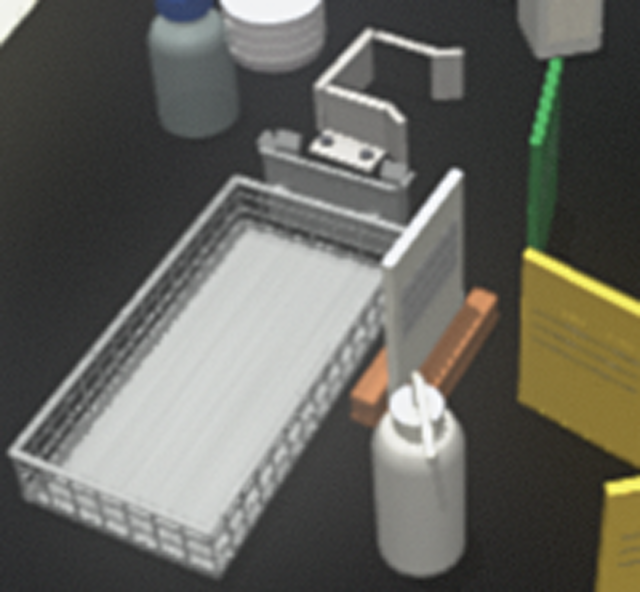

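View pics/sideB.png

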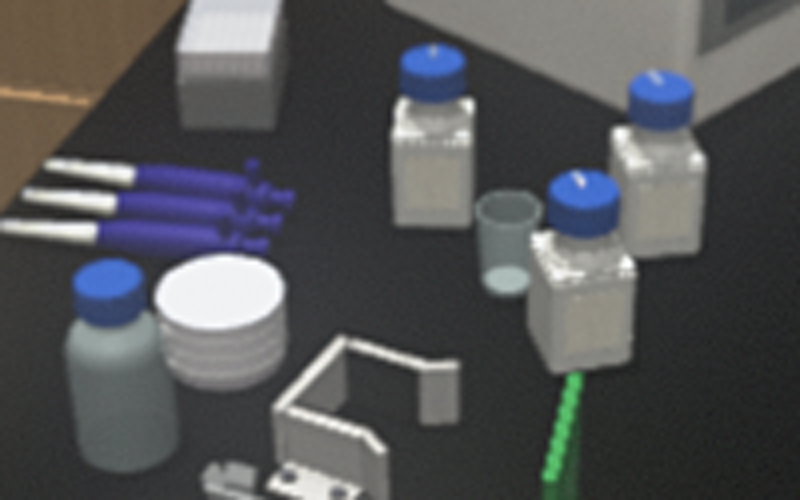

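Caps, holder, pocket and card are all visible. I'll get bottle yaws, holder, basket/pocket and card poses from the fused clouds.

```bash
cat >> h.py <<'E'
def both():
    cs=[cams.capture('top'),cams.capture('side')]
    return cs,[cloud(c) for c in cs]
def bottle(P,x,y,r=0.06):
    Q=P.reshape(-1,3); d=np.hypot(Q[:,0]-x,Q[:,1]-y)
    capm=(d<0.045)&(Q[:,2]>0.134)&(Q[:,2]<0.15)
    b=Q[(d<r)&(Q[:,2]>0.012)&(Q[:,2]<0.086)]
    rc=cv2.minAreaRect(b[:,:2].astype(np.float32)*1000)
    e=cv2.minEnclosingCircle(Q[capm][:,:2].astype(np.float32)*1000)
    return Q[capm].mean(0)[:2],e,rc,len(b)
E
python3 - <<'E'
from h import *
cs,Ps=both()
for n,P in zip('ts',Ps):
  for x,y in [(0.598,-0.382),(0.438,-0.225),(0.415,-0.389)]:
    print(n,bottle(P,x,y))
A=np.concatenate([P.reshape(-1,3) for P in Ps])
for x,y in [(0.598,-0.382),(0.438,-0.225),(0.415,-0.389)]: print(bottle(A,x,y)[2])
# height map of region
P=A[np.isfinite(A[:,0])]
def hm(lo,hi,x0,x1,y0,y1,name,s=1500):
    m=(P[:,2]>lo)&(P[:,2]<hi)&(P[:,0]>x0)&(P[:,0]<x1)&(P[:,1]>y0)&(P[:,1]<y1)
    q=P[m]; im=np.zeros((int((x1-x0)*s)+1,int((y1-y0)*s)+1),np.uint8)
    im[((x1-q[:,0])*s).astype(int),((y1-q[:,1])*s).astype(int)]=np.clip(60+q[:,2]/hi*195,0,255)
    cv2.imwrite('pics/'+name,im)
hm(0.005,0.17,0.35,0.7,-0.12,0.4,'hm.png')
E
```

```text
t (array([ 0.5978573, -0.3821785]), ((600.0822143554688, -382.7677307128906), 25.662960052490234), ((582.4656372070312, -372.8785095214844), (83.29143524169922, 49.770164489746094), 61.30525207519531), 214)
t (array([ 0.43793666, -0.22532698]), ((438.52081298828125, -226.0928955078125), 25.37595558166504), ((444.2760314941406, -221.38449096679688), (80.14413452148438, 63.40354919433594), 30.04842758178711), 142)
t (array([ 0.41376956, -0.38814937]), ((414.6553039550781, -390.1196594238281), 27.3011531829834), ((413.52520751953125, -387.51959228515625), (65.18598937988281, 64.02833557128906), 25.15799903869629), 151)
s (array([ 0.59569548, -0.3785496 ]), ((594.8236083984375, -378.55120849609375), 27.298017501831055), ((595.1355590820312, -377.1754455566406), (64.04607391357422, 64.16316223144531), 12.1882905960083), 440)
s (array([ 0.43548218, -0.22089982]), ((436.07952880859375, -222.9048309326172), 26.036027908325195), ((435.9808349609375, -221.72369384765625), (66.12869262695312, 69.89109802246094), 31.106582641601562), 573)
s (array([ 0.41069733, -0.3852611 ]), ((410.0172424316406, -387.7547302246094), 27.529945373535156), ((417.5413513183594, -370.37933349609375), (53.67387390136719, 89.08049774169922), 74.44690704345703), 463)
((596.5148315429688, -380.3595886230469), (64.87605285644531, 71.42621612548828), 11.22809886932373)
((442.40093994140625, -218.49191284179688), (80.46186828613281, 70.99068450927734), 31.10658073425293)
((411.7310791015625, -386.6083068847656), (67.80440521240234, 71.32186889648438), 24.96418571472168)
```

View pics/hm.png

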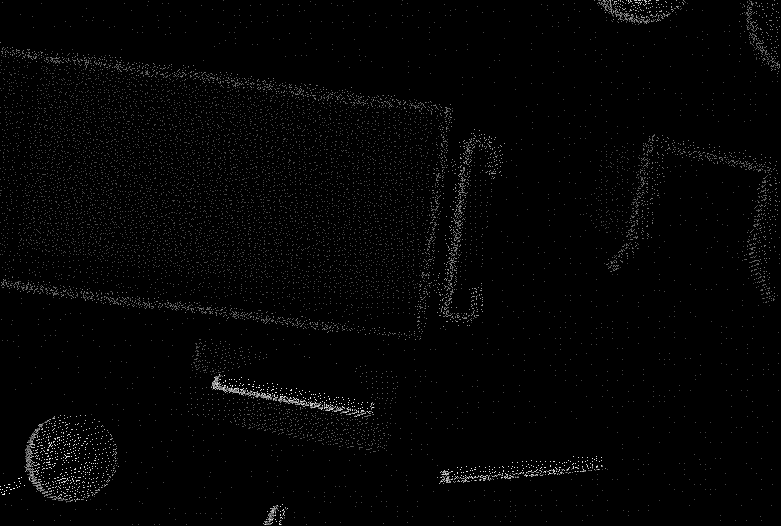

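```bash
cat >> h.py <<'E'
from scipy.spatial.transform import Rotation as R
def down(th): return R.from_matrix(np.c_[[np.cos(th),np.sin(th),0],[np.sin(th),-np.cos(th),0],[0,0,-1.]])
def to(x,y,z,deg):
    s=env.sense(); r0=R.from_quat(s['orientation'])
    d=r0.inv().apply(np.array([x,y,z])-s['eef_pos'])*100
    rv=(r0.inv()*down(np.radians(deg))).as_rotvec()
    m=r0.as_matrix()
    print('pos',s['eef_pos'].round(4),'th',np.degrees(np.arctan2(m[1,0],m[0,0])).round(2),'tilt',np.degrees(np.arccos(-m[2,2])).round(2),'j',s['joints'].round(2),'F',s['force'].round(1),'grip',round(9.4*s['grip_width'],2),'t',round(s['time'],2))
    print('delta cm',d.round(2),'rot',rv.round(3),'steps',(np.linalg.norm(d)/4.17).round(1),(np.degrees(np.linalg.norm(rv))/7.16).round(1))
E
python3 - <<'E'
from h import *
to(.437,-.223,.28,31)
E
```

```text
pos [ 0.1637 -0.551   0.2014] th 16.54 tilt 0.03 j [-1.43  0.21  1.54  0.    1.39 -0.15] F [ 0.4 -0.6  0.2] grip 9.44 t 0.35
delta cm [ 35.54 -23.67  -7.84] rot [-0.001 -0.    -0.252] steps 10.4 2.0
```

Emit:
move_arm(series=[3.4, -2.3, -1.5, 0, 0, -0.1, 6.8, -4.6, -3, 0, 0, -0.2, 10.2, -6.8, -4.5, 0, 0, -0.252, 13.6, -9.1, -6, 0, 0, -0.252, 17, -11.3, -7.8, 0, 0, -0.252])

```text
time: 0.77
eef_pos: [0.289, -0.3997, 0.2759]
orientation: [0.964, 0.267, 0.0, -0.0]
force: [0.8, -0.2, -0.3]
grip_width: 0.997
```

Run:
```python
from h import *
to(.437,-.223,.28,31)
```

```text
pos [ 0.289  -0.3997  0.2759] th 30.95 tilt 0.05 j [-1.12 -0.02  1.63  0.    1.53 -0.09] F [ 0.8 -0.2 -0.3] grip 9.37 t 0.77
delta cm [21.78 -7.55 -0.4 ] rot [-0.001 -0.    -0.001] steps 5.5 0.0
```

Emit:
move_arm(series=[4, -1.4, 0, 0, 0, 0, 7.9, -2.7, 0, 0, 0, 0, 11.8, -4.1, 0, 0, 0, 0, 15.7, -5.5, 0, 0, 0, 0, 19.6, -6.8, 0, 0, 0, 0])

```text
time: 1.18
eef_pos: [0.4224, -0.2406, 0.2761]
orientation: [0.964, 0.267, 0.0, 0.0]
force: [0.0, -0.7, 0.1]
grip_width: 1.003
```

Emit:
move_arm(series=[2, -0.7, 0, 0, 0, 0, 2, -0.7, 0, 0, 0, 0, 2, -0.7, 0, 0, 0, 0])

```text
time: 1.43
eef_pos: [0.4353, -0.2254, 0.2757]
orientation: [0.963, 0.268, -0.0, 0.0]
force: [-1.0, -1.0, -0.1]
grip_width: 1.005
```

Run:
```python
from h import *
to(.437,-.223,.28,31)
c=cap('wrist','w1')
P=cloud(c)
for r in (0.06,0.075): print(bottle(P,.437,-.223,r))
```

```text
pos [ 0.4353 -0.2254  0.2757] th 31.15 tilt 0.04 j [-0.65 -0.03  1.64 -0.    1.53  0.37] F [-1.  -1.  -0.1] grip 9.45 t 1.43
delta cm [ 0.27 -0.12 -0.43] rot [0.    0.001 0.003] steps 0.1 0.0
(array([ 0.44047413, -0.22443176]), ((439.7354736328125, -224.8953399658203), 25.94747543334961), ((441.1197509765625, -223.97897338867188), (60.76517105102539, 64.027587890625), 30.890243530273438), 492)
(array([ 0.44047413, -0.22443176]), ((439.7354736328125, -224.8953399658203), 25.94747543334961), ((441.1197509765625, -223.97897338867188), (60.76517105102539, 64.027587890625), 30.890243530273438), 492)
```

View pics/w1.png

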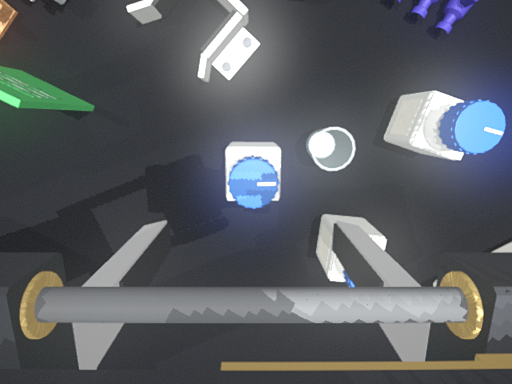

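The bottle is square in the wrist view (cap at (254,182), edges parallel to the picture), which confirms a yaw of 31°. Descending to grasp.

Emit:
move_arm(series=[0.36, 0.11, 4, 0, 0, 0, 0.36, 0.11, 8, 0, 0, 0, 0.36, 0.11, 12, 0, 0, 0, 0.36, 0.11, 14.9, 0, 0, 0, 0.36, 0.11, 14.9, 0, 0, 0])

```text
time: 1.9
eef_pos: [0.4327, -0.2231, 0.1199]
orientation: [0.964, 0.266, -0.005, -0.006]
force: [-1.1, 1.3, -0.1]
grip_width: 0.998
```

Emit:
move_arm(series=[0, 0, 0, 0, 0, 0, 0, 0, 0, 0, 0, 0, 0, 0, 0, 0, 0, 0, 0, 0, 0, 0, 0, 0, 0, 0, 0, 0, 0, 0], grip=4, grip_force=35)

```text
time: 2.32
eef_pos: [0.4399, -0.2263, 0.1288]
orientation: [0.964, 0.267, 0.001, 0.002]
force: [0.6, 0.0, 0.2]
grip_width: 0.683
```

Run:
```python
from h import *
to(.439,-.2245,.126,31)
```

```text
pos [ 0.4399 -0.2263  0.1288] th 30.98 tilt 0.23 j [-0.65  0.11  1.81 -0.    1.21  0.38] F [0.6 0.  0.2] grip 6.42 t 2.32
delta cm [ 0.02 -0.2   0.28] rot [ 0.004 -0.001 -0.   ] steps 0.1 0.0
```

Emit:
move_arm(series=[0, 0, 0.2, 0, 0, 0, 0, 0, 0.2, 0, 0, 0, 0, 0, 0.2, 0, 0, 0, 0, 0, 0.2, 0, 0, 0, 0, 0, 0.2, 0, 0, 0])

```text
time: 2.73
eef_pos: [0.439, -0.2255, 0.125]
orientation: [0.964, 0.267, 0.0, 0.0]
force: [-0.2, -1.2, 1.3]
grip_width: 0.521
```

Run:
```python
from h import *
to(.439,-.2245,.126,31)
```

```text
pos [ 0.439  -0.2255  0.125 ] th 30.99 tilt 0.05 j [-0.65  0.11  1.82 -0.    1.21  0.38] F [-0.2 -1.2  1.3] grip 4.9 t 2.73
delta cm [ 0.05 -0.08 -0.1 ] rot [ 0.001 -0.    -0.   ] steps 0.0 0.0
```

Emit:
move_arm(series=[0, 0, -3, 0, 0, 0, 0, 0, -7, 0, 0, 0, 0, 0, -11, 0, 0, 0, 0, 0, -15, 0, 0, 0, 0, 0, -17.5, 0, 0, 0])

```text
time: 3.15
eef_pos: [0.4394, -0.2256, 0.3035]
orientation: [0.964, 0.267, 0.001, 0.002]
force: [1.2, -1.1, -1.7]
grip_width: 0.525
```

Run:
```python
from h import *
to(.446,-.039,.30,-13.5)
```

```text
pos [ 0.4394 -0.2256  0.3035] th 31.0 tilt 0.23 j [-0.65 -0.03  1.59  0.    1.58  0.38] F [ 1.2 -1.1 -1.7] grip 4.94 t 3.15
delta cm [ 10.18 -15.66   0.3 ] rot [ 0.003 -0.003  0.777] steps 4.5 6.2
```

Emit:
move_arm(series=[2, -3.1, 0, 0, 0, 0.12, 4, -6.2, 0, 0, 0, 0.24, 6, -9.4, 0, 0, 0, 0.36, 8, -12.5, 0, 0, 0, 0.48, 10.2, -15.7, 0, 0, 0, 0.6])

```text
time: 3.57
eef_pos: [0.4439, -0.0448, 0.2986]
orientation: [1.0, -0.015, -0.001, -0.0]
force: [0.4, -0.2, -3.6]
grip_width: 0.519
```

Emit:
move_arm(series=[0, 0, 0, 0, 0, 0.12, 0, 0, 0, 0, 0, 0.177, 0, 0, 0, 0, 0, 0.177, 0, 0, 0, 0, 0, 0.177])

```text
time: 3.9
eef_pos: [0.4445, -0.0462, 0.2989]
orientation: [0.995, -0.099, -0.001, -0.0]
force: [-0.2, -0.6, -3.3]
grip_width: 0.516
```

Run:
```python
from h import *
to(.446,-.039,.30,-13.5)
c=cap('wrist','w2'); cap('side','s2'); cap('top','t2')
P=cloud(c).reshape(-1,3); P=P[np.isfinite(P[:,0])]
np.save('hold.npy',P)
x0,x1,y0,y1,s=.45,.68,-.2,.06,2500
q=P[(P[:,2]>0.042)&(P[:,2]<0.06)&(P[:,0]>x0)&(P[:,0]<x1)&(P[:,1]>y0)&(P[:,1]<y1)]
im=np.zeros((int((x1-x0)*s)+1,int((y1-y0)*s)+1),np.uint8)
im[((x1-q[:,0])*s).astype(int),((y1-q[:,1])*s).astype(int)]=255
cv2.imwrite('pics/hm2.png',im)
```

```text
pos [ 0.4445 -0.0462  0.2989] th -11.37 tilt 0.11 j [-0.3  -0.14  1.7   0.    1.58  1.47] F [-0.2 -0.6 -3.3] grip 4.85 t 3.9
delta cm [ 0.   -0.74 -0.11] rot [-0.     0.002  0.037] steps 0.2 0.3
```

View pics/w2.png

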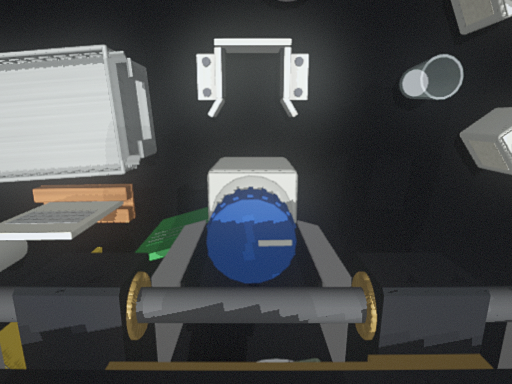

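View pics/hm2.png

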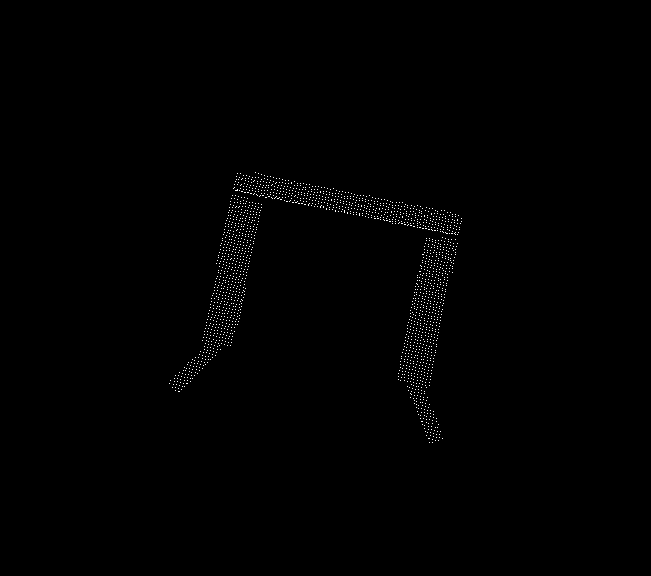

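The wrist view shows the holder square to the picture (back stop at rows 38-46, mouth towards the bottle) and the bottle squarely held. Fitting it.

Run:
```python
from h import *
P=np.load('hold.npy')
q=P[(P[:,2]>0.042)&(P[:,2]<0.056)&(P[:,0]>.49)&(P[:,0]<.625)&(P[:,1]>-.135)&(P[:,1]<-.0)]
print('z',np.median(q[:,2]))
back=cv2.minAreaRect((q[:,:2]*1000).astype(np.float32)); 
best=None
# yaw: sharpest back-face histogram
for a in np.radians(np.arange(-16,-6,.1)):
    ux=np.array([np.cos(a),np.sin(a)]); uy=np.array([-np.sin(a),np.cos(a)])
    X=q[:,:2]@ux; Y=q[:,:2]@uy
    h=np.histogram(X,bins=np.arange(X.min()-.001,X.max()+.002,.001))[0]
    h2=np.histogram(Y,bins=np.arange(Y.min()-.001,Y.max()+.002,.001))[0]
    sc=(h.astype(float)**2).sum()+(h2.astype(float)**2).sum()
    if best is None or sc>best[0]: best=(sc,a)
a=best[1]; print('yaw',np.degrees(a))
ux=np.array([np.cos(a),np.sin(a)]); uy=np.array([-np.sin(a),np.cos(a)])
X=q[:,:2]@ux; Y=q[:,:2]@uy
xm=X.max(); 
bb=(X>xm-.006); ybk=(Y[bb].min()+Y[bb].max())/2
ch=(X<xm-.012)&(X>xm-.06)
yl=Y[ch&(Y>ybk)]; yr=Y[ch&(Y<ybk)]
print('left cheek',np.percentile(yl,[1,99]),'right',np.percentile(yr,[1,99]),'back y mid',ybk)
mid=(np.abs(Y-ybk)<.025); print('back X',np.percentile(X[mid],[1,99]), 'cheek front',X[ch].min())
yc=(np.percentile(yl,1)+np.percentile(yr,99))/2; xf=np.percentile(X[mid],1)
seat=ux*(xf-.033)+uy*yc
print('gap',np.percentile(yl,1)-np.percentile(yr,99),'seat',seat)
c=cams.capture('wrist'); Q=cloud(c).reshape(-1,3)
print(bottle(Q[None],.444,-.046)[0:2])
m=(np.hypot(Q[:,0]-.46,Q[:,1]+.046)<.07)&(Q[:,2]>.22)&(Q[:,2]<.26)
rc=cv2.minAreaRect((Q[m][:,:2]*1000).astype(np.float32)); print(rc)
```

```text
z 0.049883937288499824
yaw -11.300000000000017
left cheek [0.07329696 0.08621861] right [-0.00648244  0.00650779] back y mid 0.0396767417447708
back X [0.59847823 0.60695542] cheek front 0.5475856003339893
gap 0.06678917356738356 seat [ 0.56233496 -0.07167443]
(array([nan, nan]), ((0.0, 0.0), 0.0))
((457.8804016113281, -50.014949798583984), (64.07878112792969, 39.54207992553711), 77.38929748535156)h.py:32: RuntimeWarning: Mean of empty slice.
  return Q[capm].mean(0)[:2],e,rc,len(b)
  ret = um.true_divide(
```

Emit:
move_arm(series=[1, 0.08, 3.5, 0, 0, 0, 2, 0.08, 7.5, 0, 0, 0, 2, 0.08, 11.5, 0, 0, 0, 2, 0.08, 15, 0, 0, 0, 2, 0.08, 16.9, 0, 0, 0])

```text
time: 4.52
eef_pos: [0.4612, -0.0509, 0.126]
orientation: [0.995, -0.1, -0.004, -0.001]
force: [-1.0, -0.5, 7.4]
grip_width: 0.522
```

Emit:
move_arm(series=[0, 0, 0, 0, 0, 0, 0, 0, 0, 0, 0, 0, 0, 0, 0, 0, 0, 0])

```text
time: 4.77
eef_pos: [0.466, -0.0519, 0.1322]
orientation: [0.995, -0.1, 0.002, 0.0]
force: [0.7, 0.1, -2.0]
grip_width: 0.523
```

Run:
```python
from h import *
to(.5623,-.0717,.127,-11.4)
c=cap('side','s3')
cv2.imwrite('pics/s3z.png',cv2.resize(cv2.cvtColor(c['color'],cv2.COLOR_RGB2BGR)[120:270,150:330],None,fx=4,fy=4,interpolation=cv2.INTER_CUBIC))
```

```text
pos [ 0.466  -0.0519  0.1322] th -11.51 tilt 0.18 j [-0.3   0.05  1.87  0.    1.22  1.48] F [ 0.7  0.1 -2. ] grip 4.92 t 4.77
delta cm [9.83 0.02 0.55] rot [-0.    -0.003 -0.002] steps 2.4 0.0
```

View pics/s3z.png

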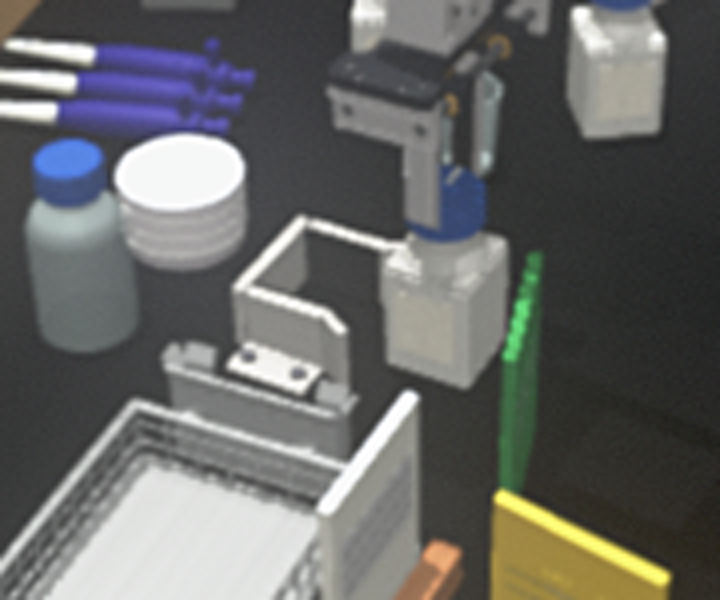

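Emit:
move_arm(series=[2.2, 0, 0.1, 0, 0, 0, 4.4, 0, 0.2, 0, 0, 0, 6.6, 0, 0.3, 0, 0, 0, 8.5, 0, 0.3, 0, 0, 0, 9.6, 0, 0.3, 0, 0, 0])

```text
time: 5.23
eef_pos: [0.5625, -0.0715, 0.1303]
orientation: [0.995, -0.1, 0.003, 0.0]
force: [-0.2, -0.3, -2.0]
grip_width: 0.521
```

Emit:
move_arm(series=[0.1, 0, 0.2, 0, 0, 0, 0.1, 0, 0.3, 0, 0, 0, 0.1, 0, 0.3, 0, 0, 0])

```text
time: 5.48
eef_pos: [0.5591, -0.0705, 0.125]
orientation: [0.995, -0.1, -0.0, -0.0]
force: [-0.2, 0.2, -2.1]
grip_width: 0.525
```

Run:
```python
from h import *
to(.5623,-.0717,.126,-11.4)
c=cap('side','s4')
cv2.imwrite('pics/s4z.png',cv2.resize(cv2.cvtColor(c['color'],cv2.COLOR_RGB2BGR)[120:270,150:330],None,fx=4,fy=4,interpolation=cv2.INTER_CUBIC))
```

```text
pos [ 0.5591 -0.0705  0.125 ] th -11.48 tilt 0.01 j [-0.28  0.26  1.65  0.    1.24  1.49] F [-0.2  0.2 -2.1] grip 4.93 t 5.48
delta cm [ 0.34  0.06 -0.1 ] rot [-0.     0.    -0.001] steps 0.1 0.0
```

View pics/s4z.png

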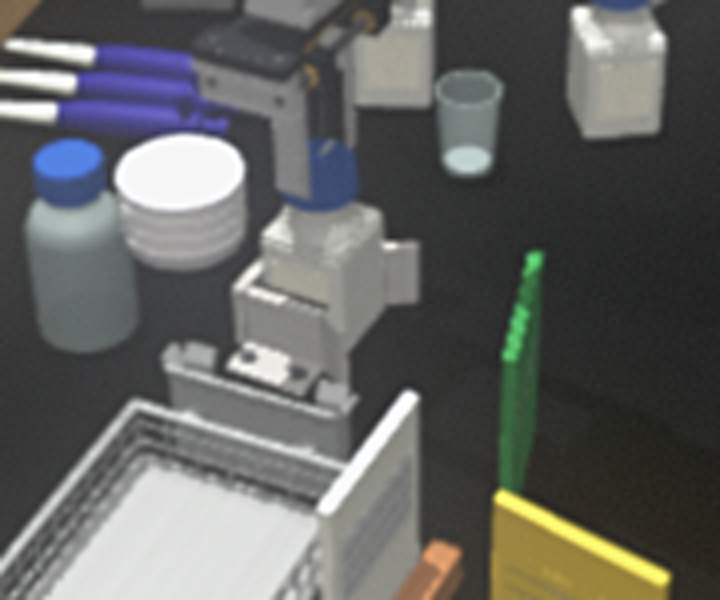

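Emit:
move_arm(series=[0.3, 0, 0.1, 0, 0, 0, 0.3, 0, 0.1, 0, 0, -0.12, 0.3, 0, 0.1, 0, 0, -0.24, 0.3, 0, 0.1, 0, 0, -0.36, 0.3, 0, 0.1, 0, 0, -0.48])

```text
time: 5.95
eef_pos: [0.5619, -0.0703, 0.1238]
orientation: [0.99, 0.142, -0.0, -0.001]
force: [-1.0, 1.6, -1.3]
grip_width: 0.523
```

Emit:
move_arm(series=[0, 0, 0, 0, 0, -0.12, 0, 0, 0, 0, 0, -0.24, 0, 0, 0, 0, 0, -0.36, 0, 0, 0, 0, 0, -0.48, 0, 0, 0, 0, 0, -0.6])

```text
time: 6.37
eef_pos: [0.5612, -0.0699, 0.1236]
orientation: [0.904, 0.428, -0.0, -0.002]
force: [-1.4, 2.0, -0.5]
grip_width: 0.526
```

Run:
```python
from h import *
to(.5623,-.0717,.126,-11.4)
print(env.sense()['wrist_torque'])
c=cap('side','s5')
cv2.imwrite('pics/s5z.png',cv2.resize(cv2.cvtColor(c['color'],cv2.COLOR_RGB2BGR)[120:270,150:330],None,fx=4,fy=4,interpolation=cv2.INTER_CUBIC))
```

```text
pos [ 0.5612 -0.0699  0.1236] th 50.68 tilt 0.2 j [-0.28  0.26  1.64  0.    1.24  0.41] F [-1.4  2.  -0.5] grip 4.95 t 6.37
delta cm [-0.06  0.2  -0.24] rot [-3.000e-03  1.000e-03  1.083e+00] steps 0.1 8.7
[ 0.59410337  0.60417715 -0.28200429]
```

View pics/s5z.png

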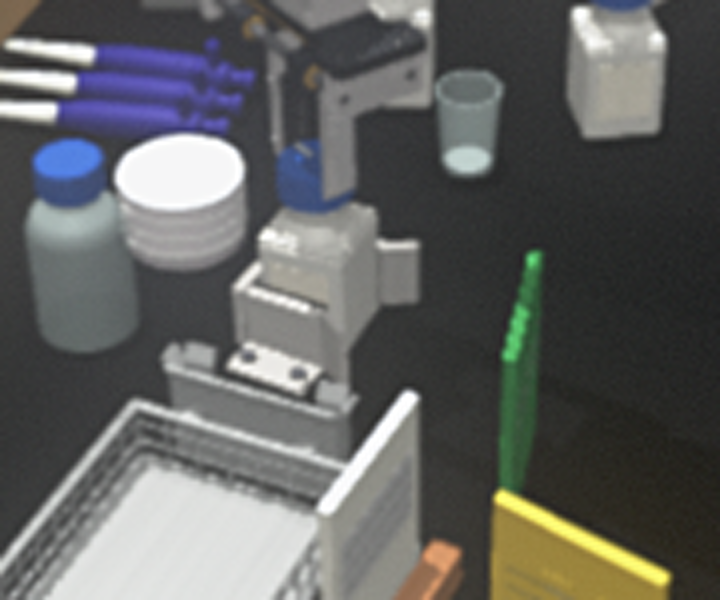

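The bottle stays put while the cap's line turns, with 0.28 N·m on the wrist. Continuing.

Emit:
move_arm(series=[0, 0, 0, 0, 0, -0.12, 0, 0, 0, 0, 0, -0.24, 0, 0, 0, 0, 0, -0.36, 0, 0, 0, 0, 0, -0.48, 0, 0, 0, 0, 0, -0.6])

```text
time: 6.83
eef_pos: [0.561, -0.0705, 0.1235]
orientation: [0.738, 0.675, -0.001, -0.001]
force: [-3.2, 2.0, -0.2]
grip_width: 0.522
```

Emit:
move_arm(series=[0, 0, 0, 0, 0, -0.12, 0, 0, 0, 0, 0, -0.24, 0, 0, 0, 0, 0, -0.36, 0, 0, 0, 0, 0, -0.48, 0, 0, 0, 0, 0, -0.6])

```text
time: 7.25
eef_pos: [0.5608, -0.071, 0.1235]
orientation: [0.505, 0.863, -0.001, -0.001]
force: [-1.9, -0.1, -1.0]
grip_width: 0.526
```

Emit:
move_arm(series=[0, 0, 0, 0, 0, -0.12, 0, 0, 0, 0, 0, -0.24, 0, 0, 0, 0, 0, -0.36, 0, 0, 0, 0, 0, -0.48, 0, 0, 0, 0, 0, -0.6])

```text
time: 7.67
eef_pos: [0.5609, -0.0717, 0.1235]
orientation: [0.228, 0.974, -0.001, -0.001]
force: [-2.4, -1.6, -1.7]
grip_width: 0.525
```

Emit:
move_arm(series=[0, 0, 0, 0, 0, -0.12, 0, 0, 0, 0, 0, -0.24, 0, 0, 0, 0, 0, -0.36, 0, 0, 0, 0, 0, -0.36])

```text
time: 8.0
eef_pos: [0.5616, -0.0719, 0.1235]
orientation: [0.051, 0.999, -0.001, -0.001]
force: [-1.0, -1.8, -3.4]
grip_width: 0.529
```

Run:
```python
from h import *
to(.5623,-.0717,.126,168.6)
print(env.sense()['wrist_torque'])
c=cap('side','s6')
cv2.imwrite('pics/s6z.png',cv2.resize(cv2.cvtColor(c['color'],cv2.COLOR_RGB2BGR)[120:270,150:330],None,fx=4,fy=4,interpolation=cv2.INTER_CUBIC))
```

```text
pos [ 0.5616 -0.0719  0.1235] th 174.13 tilt 0.11 j [-0.28  0.26  1.64 -0.    1.24 -1.75] F [-1.  -1.8 -3.4] grip 4.97 t 8.0
delta cm [-0.07  0.03 -0.25] rot [-0.002 -0.001  0.097] steps 0.1 0.8
[-0.34495717  0.16074391 -0.00850239]
```

View pics/s6z.png

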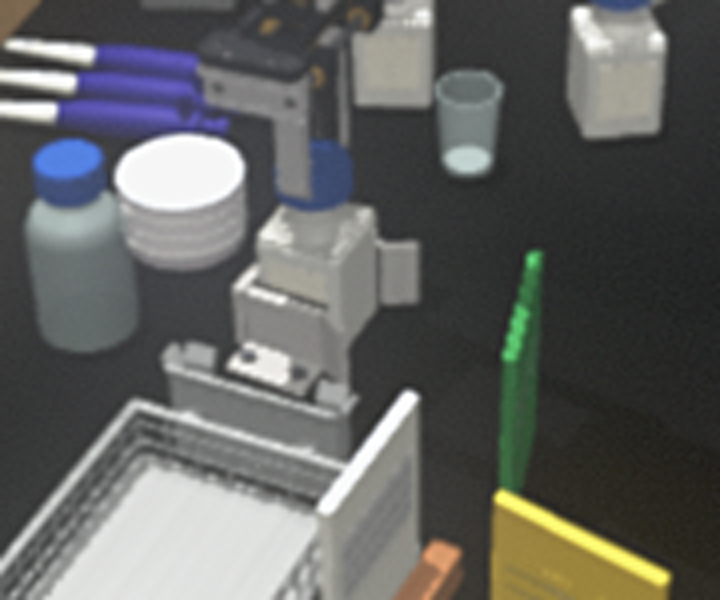

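Run:
```python
from h import *
c=cams.capture('top')
uv=np.array([(87,58),(432,102),(406,284),(52,232)])/4+[120,130]
p=onplane(c,uv,.055)[:,:2]; print(p.round(4), p.mean(0))
d=p[0]-p[1]; print('y axis',np.degrees(np.arctan2(-d[0],d[1])), np.linalg.norm(d)); d=p[3]-p[2]; print(np.degrees(np.arctan2(-d[0],d[1])),np.linalg.norm(d),np.linalg.norm(p[0]-p[3]),np.linalg.norm(p[1]-p[2]))
s=cams.capture('side')
uv=np.array([(237,180),(412,232),(218,535),(15,455)])/3.2+[110,165]
p=onplane(s,uv,.055)[:,:2]; print(p.round(4), p.mean(0))
A=np.concatenate([cloud(c).reshape(-1,3),cloud(s).reshape(-1,3)])
m=(A[:,2]>.048)&(A[:,2]<.062)&(A[:,0]>.44)&(A[:,0]<.70)&(A[:,1]>.08)&(A[:,1]<.46)
# remove pocket by y' clustering
rc=cv2.minAreaRect((A[m][:,:2]*1000).astype(np.float32));print(rc)
```

```text
[[0.668  0.3994]
 [0.6275 0.0957]
 [0.4678 0.1147]
 [0.5116 0.42  ]] [0.5687371  0.25743721]
y axis -7.610545017668605 0.3064193963094282
-8.171809959175226 0.30836579619517274 0.15775366522351245 0.1607896145425153
[[0.6216 0.105 ]
 [0.4702 0.1238]
 [0.5054 0.4244]
 [0.6611 0.4056]] [0.56455183 0.26470588]
((546.688232421875, 249.26934814453125), (345.040283203125, 210.77517700195312), 81.88667297363281)
```

The cap has turned about half a turn and the bottle is still seated. Lifting and carrying it to the basket.

Emit:
move_arm(series=[0, 0, -1.5, 0, 0, 0, 0, 0, -4.5, 0, 0, 0, 0, 0, -8.5, 0, 0, 0, 0, 0, -12, 0, 0, 0, 0, 0, -12.5, 0, 0, 0])

```text
time: 8.57
eef_pos: [0.5673, -0.072, 0.2573]
orientation: [0.052, 0.999, -0.001, 0.008]
force: [1.7, -0.7, -0.4]
grip_width: 0.521
```

Run:
```python
from h import *
to(.5806,.358,.248,177.7)
```

```text
pos [ 0.5673 -0.072   0.2573] th 174.02 tilt 0.9 j [-0.28  0.15  1.49  0.    1.48 -1.74] F [ 1.7 -0.7 -0.4] grip 4.89 t 8.57
delta cm [ 3.18 42.91  0.81] rot [-0.002  0.016 -0.064] steps 10.3 0.5
```

Emit:
move_arm(series=[0.3, 3, 0, 0, 0, -0.02, 0.6, 7, 0, 0, 0, -0.04, 0.9, 11, 0, 0, 0, -0.064, 1.2, 15, 0, 0, 0, -0.064, 1.5, 19, 0, 0, 0, -0.064])

```text
time: 8.98
eef_pos: [0.5666, 0.1214, 0.2479]
orientation: [0.02, 1.0, 0.0, 0.0]
force: [1.0, -0.9, -2.5]
grip_width: 0.521
```

Run:
```python
from h import *
to(.5806,.358,.248,177.7)
```

```text
pos [0.5666 0.1214 0.2479] th 177.66 tilt 0.06 j [ 0.06  0.18  1.47  0.    1.48 -1.47] F [ 1.  -0.9 -2.5] grip 4.89 t 8.98
delta cm [-4.30e-01  2.37e+01  1.00e-02] rot [ 0.001 -0.    -0.001] steps 5.7 0.0
```

Emit:
move_arm(series=[-0.1, 4, 0, 0, 0, 0, -0.2, 8, 0, 0, 0, 0, -0.3, 12, 0, 0, 0, 0, -0.4, 16, 0, 0, 0, 0, -0.4, 20, 0, 0, 0, 0])

```text
time: 9.4
eef_pos: [0.5781, 0.3215, 0.2475]
orientation: [0.02, 1.0, 0.0, -0.0]
force: [1.2, -0.9, -2.0]
grip_width: 0.521
```

Emit:
move_arm(series=[0, 2, 0, 0, 0, 0, 0, 3.4, 0, 0, 0, 0, 0, 3.4, 0, 0, 0, 0, 0, 3.4, 0, 0, 0, 0])

```text
time: 9.73
eef_pos: [0.5796, 0.3527, 0.2477]
orientation: [0.019, 1.0, -0.001, -0.0]
force: [-0.1, -0.1, -3.1]
grip_width: 0.521
```

Run:
```python
from h import *
to(.5806,.358,.1325,177.7)
c=cap('wrist','w7')
```

```text
pos [0.5796 0.3527 0.2477] th 177.81 tilt 0.09 j [ 0.42  0.4   1.2  -0.    1.54 -1.11] F [-0.1 -0.1 -3.1] grip 4.9 t 9.73
delta cm [-0.09  0.55 11.52] rot [-0.001 -0.001  0.002] steps 2.8 0.0
```

View pics/w7.png

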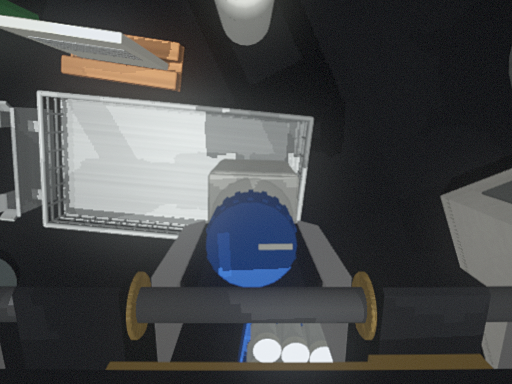

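Run:
```python
from h import *
c=cams.capture('wrist');Q=cloud(c).reshape(-1,3);Q=Q[np.isfinite(Q[:,0])]
m=(np.hypot(Q[:,0]-.57,Q[:,1]-.353)<.07)&(Q[:,2]>.17)&(Q[:,2]<.212)
print(m.sum(),cv2.minAreaRect((Q[m][:,:2]*1000).astype(np.float32)))
uv=np.array([(46,93),(310,119),(45,227),(180,239)]); p=onplane(c,uv,.055)[:,:2]; print(p.round(4))
for a,b in((0,1),(2,3)):
    d=p[b]-p[a]; print(np.degrees(np.arctan2(-d[0],d[1])),np.linalg.norm(d))
print(np.linalg.norm(p[0]-p[2]))
```

```text
1316 ((568.5185546875, 352.72576904296875), (64.15508270263672, 38.93431854248047), 86.12759399414062)
[[0.4769 0.1287]
 [0.517  0.4198]
 [0.6315 0.0993]
 [0.653  0.2621]]
-7.838302396945739 0.2938458910945683
-7.522563584118219 0.16418654746241088
0.15729615610863285
```

Emit:
move_arm(series=[-0.3, 0, 3, 0, 0, 0.066, -0.3, 0, 6, 0, 0, 0.066, -0.3, 0, 8.5, 0, 0, 0.066, -0.3, 0, 10.5, 0, 0, 0.066, -0.3, 0, 11.3, 0, 0, 0.066])

```text
time: 10.25
eef_pos: [0.5809, 0.3496, 0.1315]
orientation: [0.054, 0.999, -0.002, -0.003]
force: [-0.3, -0.9, -3.3]
grip_width: 0.522
```

Emit:
move_arm(series=[0, 0, 0.1, 0, 0, 0, 0, 0, 0.2, 0, 0, 0, 0, 0, 0.3, 0, 0, 0, 0, 0, 0.3, 0, 0, 0])

```text
time: 10.58
eef_pos: [0.5843, 0.3531, 0.135]
orientation: [0.052, 0.999, 0.001, 0.002]
force: [0.5, 0.5, -1.9]
grip_width: 0.525
```

Run:
```python
from h import *
to(.5806,.358,.1315,177.7)
c=cap('side','s8')
cv2.imwrite('pics/s8z.png',cv2.resize(cv2.cvtColor(c['color'],cv2.COLOR_RGB2BGR)[170:350,100:280],None,fx=3.3,fy=3.3,interpolation=cv2.INTER_CUBIC))
```

```text
pos [0.5843 0.3531 0.135 ] th 174.01 tilt 0.22 j [ 0.42  0.48  1.32 -0.    1.34 -1.05] F [ 0.5  0.5 -1.9] grip 4.93 t 10.58
delta cm [0.42 0.44 0.34] rot [ 0.002  0.003 -0.064] steps 0.2 0.5
```

View pics/s8z.png

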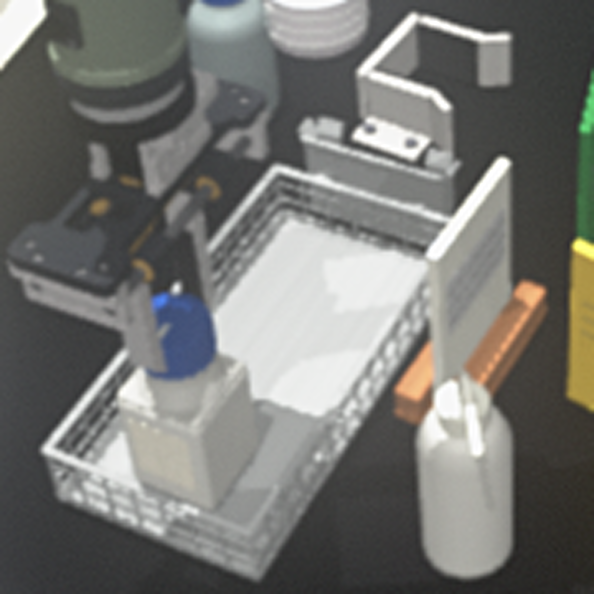

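Emit:
move_arm(series=[0, 0, 0.15, 0, 0, 0, 0, 0, 0.3, 0, 0, 0, 0, 0, 0.35, 0, 0, 0, 0, 0, 0.35, 0, 0, 0])

```text
time: 10.97
eef_pos: [0.584, 0.3534, 0.1308]
orientation: [0.052, 0.999, 0.001, 0.001]
force: [1.1, -0.3, 3.5]
grip_width: 0.527
```

Emit:
move_arm(series=[0, 0, 0, 0, 0, 0, 0, 0, 0, 0, 0, 0, 0, 0, 0, 0, 0, 0, 0, 0, 0, 0, 0, 0], grip=7)

```text
time: 11.3
eef_pos: [0.5824, 0.3527, 0.1288]
orientation: [0.052, 0.999, -0.0, -0.0]
force: [0.5, 0.8, -0.3]
grip_width: 0.739
```

Emit:
move_arm(series=[0, 0, -2, 0, 0, 0, 0, 0, -6, 0, 0, 0, 0, 0, -10, 0, 0, 0, 0, 0, -14, 0, 0, 0, 0, 0, -17, 0, 0, 0])

```text
time: 11.72
eef_pos: [0.5834, 0.3531, 0.3032]
orientation: [0.052, 0.999, 0.001, 0.002]
force: [1.0, 0.1, 0.5]
grip_width: 0.749
```

Run:
```python
from h import *
c=cap('side','s9')
cv2.imwrite('pics/s9z.png',cv2.resize(cv2.cvtColor(c['color'],cv2.COLOR_RGB2BGR)[90:350,100:340],None,fx=2.5,fy=2.5,interpolation=cv2.INTER_CUBIC))
P=cloud(c)
print(bottle(P,.583,.35)[:2])
t=cap('top','t9'); P=cloud(t)
for x,y in [(0.598,-0.382),(0.415,-0.389)]: print(bottle(P,x,y)[:2])
to(.586,-.36,.31,20)
to(.415,-.389,.28,25)
```

```text
(array([0.58052146, 0.35878277]), ((582.252197265625, 355.3435363769531), 26.308311462402344))
(array([ 0.5974435 , -0.38227841]), ((597.6185302734375, -382.28460693359375), 26.283790588378906))
(array([ 0.41382162, -0.38776014]), ((413.93499755859375, -388.9765625), 26.82330894470215))
pos [0.5859 0.3543 0.308 ] th 174.04 tilt 0.83 j [ 0.42  0.38  1.11  0.    1.64 -1.05] F [ 0.1 -0.6  0.6] grip 6.97 t 11.82
delta cm [ -7.43 -71.04  -0.62] rot [ 0.019 -0.006  2.688] steps 17.1 21.5
pos [0.5859 0.3543 0.308 ] th 174.04 tilt 0.83 j [ 0.42  0.38  1.11  0.    1.64 -1.05] F [ 0.1 -0.6  0.6] grip 6.97 t 11.82
delta cm [  9.31 -75.72   2.14] rot [ 0.019 -0.005  2.601] steps 18.3 20.8
```

View pics/s9z.png

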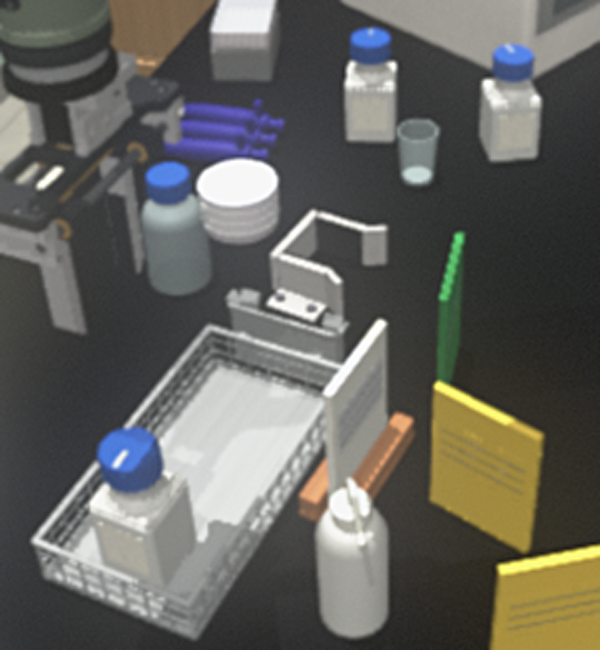

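View pics/t9.png

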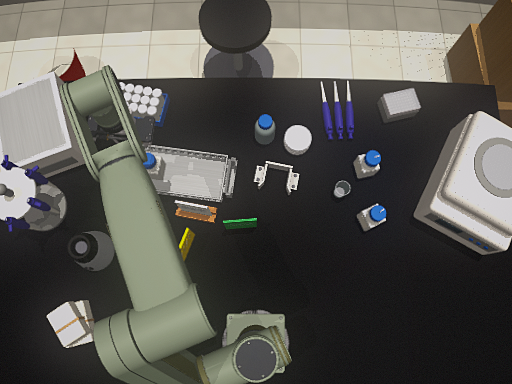

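Emit:
move_arm(series=[0.5, -3.8, 0, 0, 0, 0.12, 1, -7.6, 0, 0, 0, 0.24, 1.5, -11.4, 0, 0, 0, 0.36, 2, -15.2, 0, 0, 0, 0.48, 2.4, -19, 0, 0, 0, 0.6], grip=9.4)

```text
time: 12.23
eef_pos: [0.5377, 0.1649, 0.2976]
orientation: [0.347, 0.938, -0.001, -0.001]
force: [0.7, -0.4, -0.2]
grip_width: 0.994
```

Run:
```python
from h import *
to(.414,-.389,.28,25)
```

```text
pos [0.5377 0.1649 0.2976] th 139.36 tilt 0.14 j [ 0.14  0.12  1.44 -0.    1.58 -0.72] F [ 0.7 -0.4 -0.2] grip 9.35 t 12.23
delta cm [-26.69 -50.08   1.82] rot [-3.000e-03  1.000e-03  1.996e+00] steps 13.6 16.0
```

Emit:
move_arm(series=[-1.8, -3.4, 0, 0, 0, 0.12, -3.6, -6.8, 0, 0, 0, 0.24, -5.4, -10.2, 0, 0, 0, 0.36, -7.2, -13.6, 0, 0, 0, 0.48, -9, -17, 0, 0, 0, 0.6])

```text
time: 12.65
eef_pos: [0.4963, -0.0229, 0.2979]
orientation: [0.609, 0.793, -0.0, -0.001]
force: [1.4, 0.1, 0.1]
grip_width: 1.002
```

Run:
```python
from h import *
to(.414,-.389,.28,25)
```

```text
pos [ 0.4963 -0.0229  0.2979] th 104.96 tilt 0.11 j [-0.22 -0.02  1.59 -0.    1.57 -0.48] F [1.4 0.1 0.1] grip 9.42 t 12.65
delta cm [-33.25 -17.4    1.79] rot [-0.002  0.     1.396] steps 9.0 11.2
```

Emit:
move_arm(series=[-3.4, -1.8, 0, 0, 0, 0.12, -6.8, -3.6, 0, 0, 0, 0.24, -10.2, -5.4, 0, 0, 0, 0.36, -13.6, -7.1, 0, 0, 0, 0.48, -17, -8.9, 0, 0, 0, 0.6])

```text
time: 13.07
eef_pos: [0.4555, -0.2102, 0.298]
orientation: [0.816, 0.578, -0.0, -0.001]
force: [1.2, -0.5, -0.3]
grip_width: 0.997
```

Run:
```python
from h import *
to(.414,-.389,.28,25)
```

```text
pos [ 0.4555 -0.2102  0.298 ] th 70.56 tilt 0.1 j [-0.61 -0.01  1.58  0.    1.57 -0.27] F [ 1.2 -0.5 -0.3] grip 9.38 t 13.07
delta cm [-18.24   2.05   1.79] rot [-0.002  0.     0.795] steps 4.4 6.4
```

Emit:
move_arm(series=[-3.8, 0.4, 0.3, 0, 0, 0.12, -7.6, 0.8, 0.6, 0, 0, 0.24, -11.4, 1.2, 1, 0, 0, 0.36, -15, 1.6, 1.4, 0, 0, 0.48, -18.1, 2, 1.8, 0, 0, 0.6])

```text
time: 13.48
eef_pos: [0.4149, -0.3883, 0.2795]
orientation: [0.951, 0.31, -0.001, -0.001]
force: [0.6, 0.9, 0.2]
grip_width: 0.999
```

Emit:
move_arm(series=[0, 0, 0, 0, 0, 0.12, 0, 0, 0, 0, 0, 0.19, 0, 0, 0, 0, 0, 0.19, 0, 0, 0, 0, 0, 0.19])

```text
time: 13.82
eef_pos: [0.4159, -0.3861, 0.28]
orientation: [0.975, 0.223, -0.0, -0.001]
force: [0.5, 0.1, 0.5]
grip_width: 1.003
```

```bash
cat >> h.py <<'E'
def wb(x,y,name):
    c=cap('wrist',name); P=cloud(c)
    b=bottle(P,x,y,.07); print('cap',b[0].round(4),np.round(b[1][0],1),'body',b[2],b[3]); return b
E
python3 - <<'E'
from h import *
b=wb(.414,-.389,'w10')
to(*(np.array(b[1][0])/1000),.126,25)
E
```

```text
cap [ 0.4168 -0.3889] [ 415.8 -389.4] body ((416.0966491699219, -389.3230895996094), (64.10750579833984, 63.60898971557617), 25.49538803100586) 530
pos [ 0.4162 -0.386   0.2803] th 25.76 tilt 0.09 j [-0.9   0.14  1.45 -0.    1.55  0.22] F [0.7 0.8 0.8] grip 9.4 t 13.87
delta cm [-0.18  0.31 15.43] rot [-0.001  0.     0.013] steps 3.7 0.1
```

View pics/w10.png

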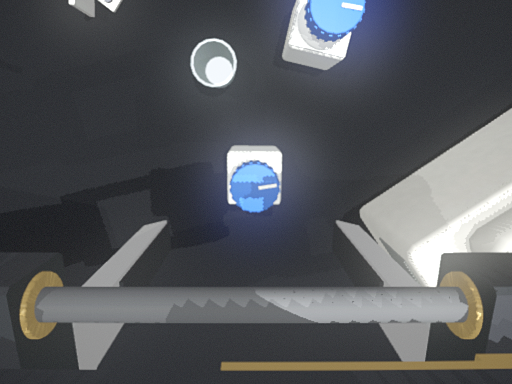

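Run:
```python
from h import *
c=cams.capture('top');A=cloud(c).reshape(-1,3)
d=np.hypot(A[:,0]-.416,A[:,1]+.389)
for r0 in (.06,.08,.1,.12,.14,.16):
    m=(d>r0)&(d<r0+.02); print(r0,np.nanmax(A[m][:,2]) , A[m][np.nanargmax(A[m][:,2])].round(3))
```

```text
0.06 0.6739090514949485 [ 0.436 -0.327  0.674]
0.08 0.6752973197907555 [ 0.327 -0.353  0.675]
0.1 0.6742001190352043 [ 0.315 -0.346  0.674]
0.12 0.674432226818622 [ 0.3   -0.32   0.674]
0.14 0.6769205940813896 [ 0.317 -0.263  0.677]
0.16 0.680563454953698 [ 0.305 -0.25   0.681]
```

Emit:
move_arm(series=[-0.1, 0.2, 4, 0, 0, 0, -0.18, 0.31, 8, 0, 0, 0, -0.18, 0.31, 11.5, 0, 0, 0, -0.18, 0.31, 14, 0, 0, 0, -0.18, 0.31, 15.4, 0, 0, 0])

```text
time: 14.33
eef_pos: [0.4145, -0.3871, 0.1229]
orientation: [0.975, 0.223, -0.001, -0.003]
force: [-0.6, 0.3, 0.1]
grip_width: 1.003
```

Emit:
move_arm(series=[0, 0, 0, 0, 0, 0, 0, 0, 0, 0, 0, 0, 0, 0, 0, 0, 0, 0, 0, 0, 0, 0, 0, 0, 0, 0, 0, 0, 0, 0], grip=4, grip_force=35)

```text
time: 14.75
eef_pos: [0.4171, -0.3911, 0.1292]
orientation: [0.975, 0.222, 0.001, 0.002]
force: [0.3, 0.7, -0.1]
grip_width: 0.683
```

Emit:
move_arm(series=[0, 0, 0, 0, 0, 0, 0, 0, 0, 0, 0, 0, 0, 0, 0, 0, 0, 0, 0, 0, 0, 0, 0, 0, 0, 0, 0, 0, 0, 0])

```text
time: 15.17
eef_pos: [0.4164, -0.3903, 0.128]
orientation: [0.975, 0.222, 0.0, 0.0]
force: [-1.0, 1.6, 5.3]
grip_width: 0.522
```

Run:
```python
from h import *
to(.416,-.389,.125,25)
```

```text
pos [ 0.4164 -0.3903  0.128 ] th 25.64 tilt 0.05 j [-0.9   0.27  1.63  0.    1.25  0.22] F [-1.   1.6  5.3] grip 4.9 t 15.17
delta cm [ 0.02 -0.14  0.3 ] rot [ 0.001 -0.     0.011] steps 0.1 0.1
```

Emit:
move_arm(series=[0, 0, -3, 0, 0, 0, 0, 0, -7, 0, 0, 0, 0, 0, -11, 0, 0, 0, 0, 0, -15, 0, 0, 0, 0, 0, -17.5, 0, 0, 0])

```text
time: 15.58
eef_pos: [0.4167, -0.3909, 0.3058]
orientation: [0.975, 0.222, 0.001, 0.002]
force: [0.8, -1.0, -2.0]
grip_width: 0.519
```

Run:
```python
from h import *
to(.446,-.047,.30,-11.4)
```

```text
pos [ 0.4167 -0.3909  0.3058] th 25.64 tilt 0.25 j [-0.9   0.14  1.41 -0.    1.59  0.22] F [ 0.8 -1.  -2. ] grip 4.88 t 15.58
delta cm [ 17.52 -29.74   0.47] rot [ 0.004 -0.002  0.646] steps 8.3 5.2
```

Emit:
move_arm(series=[1.8, -3.1, 0, 0, 0, 0.06, 3.8, -6.5, 0, 0, 0, 0.15, 5.8, -9.9, 0, 0, 0, 0.25, 7.8, -13.3, 0, 0, 0, 0.35, 9.8, -16.7, 0, 0, 0, 0.45])

```text
time: 16.0
eef_pos: [0.4314, -0.1952, 0.3007]
orientation: [1.0, -0.004, -0.001, -0.001]
force: [1.3, 0.4, -3.1]
grip_width: 0.52
```

Run:
```python
from h import *
to(.446,-.047,.30,-11.4)
```

```text
pos [ 0.4314 -0.1952  0.3007] th -0.48 tilt 0.13 j [-0.61 -0.07  1.64  0.    1.58  0.97] F [ 1.3  0.4 -3.1] grip 4.89 t 16.0
delta cm [  1.34 -14.83   0.09] rot [-0.001  0.002  0.191] steps 3.6 1.5
```

Emit:
move_arm(series=[0.4, -3.8, 0, 0, 0, 0.1, 0.7, -7.6, 0, 0, 0, 0.191, 1, -11.4, 0, 0, 0, 0.191, 1.3, -14, 0, 0, 0, 0.191, 1.3, -14.5, 0, 0, 0, 0.191])

```text
time: 16.42
eef_pos: [0.4449, -0.0479, 0.301]
orientation: [0.996, -0.094, -0.001, -0.001]
force: [-0.7, -0.7, -2.0]
grip_width: 0.522
```

Emit:
move_arm(series=[0, 0, 0, 0, 0, 0, 0, 0, 0, 0, 0, 0, 0, 0, 0, 0, 0, 0])

```text
time: 16.67
eef_pos: [0.4454, -0.0533, 0.3016]
orientation: [0.995, -0.097, -0.001, 0.0]
force: [0.2, 0.3, -3.0]
grip_width: 0.522
```

```bash
cat >> h.py <<'E'
A0=np.radians(-11.3); UX=np.array([np.cos(A0),np.sin(A0)]); UY=np.array([-np.sin(A0),np.cos(A0)])
def held(name):
    s=env.sense(); t=s['eef_pos']; c=cap('wrist',name)
    Q=cloud(c).reshape(-1,3);Q=Q[np.isfinite(Q[:,0])]
    m=(np.hypot(Q[:,0]-t[0]-.0,Q[:,1]-t[1])<.07)&(Q[:,2]>t[2]-.085)&(Q[:,2]<t[2]-.036)
    rc=cv2.minAreaRect((Q[m][:,:2]*1000).astype(np.float32)); print('held body',rc, 'uy',np.array(rc[0])@UY,'tcp uy',t[:2]@UY*1000)
    h=Q[(Q[:,2]>0.042)&(Q[:,2]<0.056)&(Q[:,0]>.49)&(Q[:,0]<.625)&(Q[:,1]>-.135)&(Q[:,1]<-.0)]
    X=h[:,:2]@UX;Y=h[:,:2]@UY
    ch=(X>.548)&(X<.59); L=np.percentile(Y[ch&(Y>.04)],1);Rr=np.percentile(Y[ch&(Y<.04)],99)
    mid=np.abs(Y-.04)<.025
    print('holder mid uy',(L+Rr)*500,'gap',L-Rr,'seat ux',np.percentile(X[mid],1)-.033,'tcp ux',t[:2]@UX)
E
python3 - <<'E'
from h import *
held('w11')
to(.446,-.047,.30,-11.4)
E
```

```text
held body ((457.3653259277344, -56.06365203857422), (64.33709716796875, 39.78800582885742), 78.1189193725586) uy 34.64213312507939 tcp uy 35.03470332382796
holder mid uy 39.866591437574534 gap 0.06689777943871657 seat ux 0.5653788022723879 tcp ux 0.4471537378454016
pos [ 0.4454 -0.0534  0.3017] th -11.2 tilt 0.05 j [-0.31 -0.13  1.69 -0.    1.59  1.45] F [ 0.8  0.4 -3. ] grip 4.9 t 16.72
delta cm [-0.07 -0.64  0.17] rot [0.001 0.001 0.004] steps 0.2 0.0
```

View pics/w11.png

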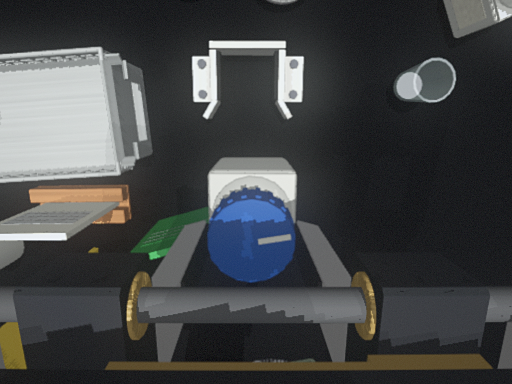

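Emit:
move_arm(series=[1, -0.3, 3.5, 0, 0, 0, 2, -0.52, 7.5, 0, 0, 0, 2, -0.52, 11.5, 0, 0, 0, 2, -0.52, 15, 0, 0, 0, 2, -0.52, 16.7, 0, 0, 0])

```text
time: 17.13
eef_pos: [0.4625, -0.0513, 0.1299]
orientation: [0.995, -0.098, -0.004, -0.001]
force: [-1.1, 0.4, -4.3]
grip_width: 0.521
```

Emit:
move_arm(series=[0, 0, 0, 0, 0, 0, 0, 0, 0, 0, 0, 0, 0, 0, 0, 0, 0, 0])

```text
time: 17.38
eef_pos: [0.4678, -0.052, 0.1367]
orientation: [0.995, -0.097, 0.002, 0.0]
force: [1.0, -0.5, -1.4]
grip_width: 0.523
```

Run:
```python
from h import *
to(.5623,-.0717,.129,-11.4)
```

```text
pos [ 0.4678 -0.052   0.1367] th -11.17 tilt 0.19 j [-0.3   0.05  1.86  0.    1.23  1.47] F [ 1.  -0.5 -1.4] grip 4.92 t 17.38
delta cm [9.65 0.1  0.81] rot [ 0.    -0.003  0.004] steps 2.3 0.0
```

Emit:
move_arm(series=[2.2, 0, 0.1, 0, 0, 0, 4.4, 0, 0.3, 0, 0, 0, 6.6, 0, 0.4, 0, 0, 0, 8.5, 0, 0.4, 0, 0, 0, 9.8, 0, 0.4, 0, 0, 0])

```text
time: 17.8
eef_pos: [0.5662, -0.071, 0.134]
orientation: [0.995, -0.097, 0.003, 0.001]
force: [-1.2, 0.0, -2.2]
grip_width: 0.523
```

Emit:
move_arm(series=[0.2, 0, 0.2, 0, 0, 0, 0.2, 0, 0.3, 0, 0, 0, 0.2, 0, 0.3, 0, 0, 0])

```text
time: 18.05
eef_pos: [0.5643, -0.0702, 0.1287]
orientation: [0.995, -0.097, 0.0, 0.0]
force: [-1.1, -0.2, -1.9]
grip_width: 0.521
```

Run:
```python
from h import *
to(.5623,-.0717,.127,-11.4)
c=cap('side','s12')
cv2.imwrite('pics/s12z.png',cv2.resize(cv2.cvtColor(c['color'],cv2.COLOR_RGB2BGR)[120:270,150:330],None,fx=4,fy=4,interpolation=cv2.INTER_CUBIC))
```

```text
pos [ 0.5643 -0.0702  0.1287] th -11.1 tilt 0.05 j [-0.28  0.26  1.63  0.    1.25  1.49] F [-1.1 -0.2 -1.9] grip 4.9 t 18.05
delta cm [-0.17  0.19  0.17] rot [-0.    -0.001  0.005] steps 0.1 0.0
```

View pics/s12z.png

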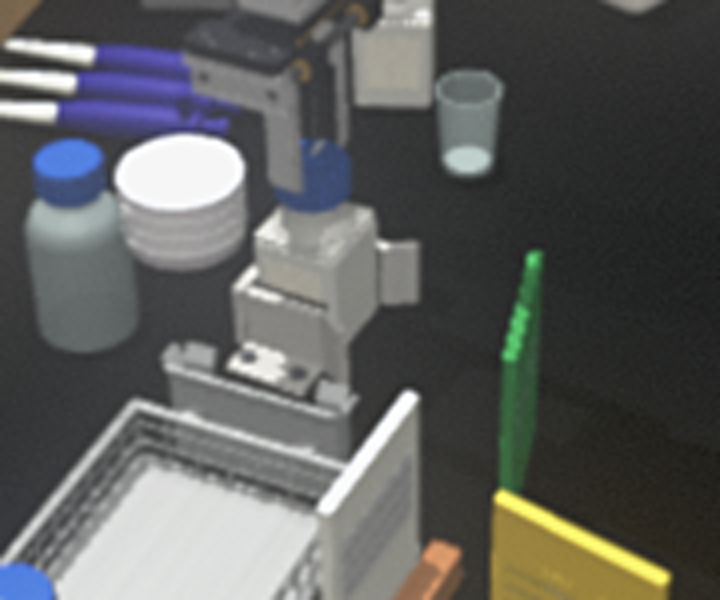

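Emit:
move_arm(series=[-0.1, 0, 0.2, 0, 0, 0, -0.1, 0, 0.2, 0, 0, -0.12, -0.1, 0, 0.2, 0, 0, -0.24, -0.1, 0, 0.2, 0, 0, -0.36, -0.1, 0, 0.2, 0, 0, -0.48])

```text
time: 18.52
eef_pos: [0.5633, -0.0696, 0.1273]
orientation: [0.989, 0.145, 0.001, -0.0]
force: [-0.6, 0.7, 1.1]
grip_width: 0.523
```

Emit:
move_arm(series=[0, 0, 0, 0, 0, -0.12, 0, 0, 0, 0, 0, -0.24, 0, 0, 0, 0, 0, -0.36, 0, 0, 0, 0, 0, -0.48, 0, 0, 0, 0, 0, -0.6])

```text
time: 18.93
eef_pos: [0.5624, -0.0691, 0.1273]
orientation: [0.902, 0.431, 0.0, -0.001]
force: [-1.8, 1.3, 3.0]
grip_width: 0.523
```

Run:
```python
from h import *
to(.5623,-.0717,.127,-11.4)
print(env.sense()['wrist_torque'])
```

```text
pos [ 0.5624 -0.0691  0.1273] th 51.08 tilt 0.1 j [-0.28  0.26  1.64  0.    1.25  0.4 ] F [-1.8  1.3  3. ] grip 4.92 t 18.93
delta cm [-0.21  0.15  0.02] rot [-0.002  0.     1.09 ] steps 0.1 8.7
[ 0.48902663  0.80309947 -0.25010399]
```

Emit:
move_arm(series=[0, 0, 0, 0, 0, -0.12, 0, 0, 0, 0, 0, -0.24, 0, 0, 0, 0, 0, -0.36, 0, 0, 0, 0, 0, -0.48, 0, 0, 0, 0, 0, -0.6])

```text
time: 19.35
eef_pos: [0.5614, -0.0694, 0.1271]
orientation: [0.734, 0.679, -0.001, -0.001]
force: [-3.8, 1.0, 3.5]
grip_width: 0.52
```

Emit:
move_arm(series=[0, 0, 0, 0, 0, -0.12, 0, 0, 0, 0, 0, -0.24, 0, 0, 0, 0, 0, -0.36, 0, 0, 0, 0, 0, -0.48, 0, 0, 0, 0, 0, -0.6])

```text
time: 19.77
eef_pos: [0.5607, -0.0705, 0.1269]
orientation: [0.501, 0.865, -0.002, -0.002]
force: [-5.4, -1.0, 2.9]
grip_width: 0.525
```

Emit:
move_arm(series=[0, 0, 0, 0, 0, -0.12, 0, 0, 0, 0, 0, -0.24, 0, 0, 0, 0, 0, -0.36, 0, 0, 0, 0, 0, -0.48, 0, 0, 0, 0, 0, -0.6])

```text
time: 20.18
eef_pos: [0.5609, -0.0712, 0.127]
orientation: [0.223, 0.975, -0.002, -0.002]
force: [-5.6, -2.2, 3.4]
grip_width: 0.521
```

Emit:
move_arm(series=[0, 0, 0, 0, 0, -0.12, 0, 0, 0, 0, 0, -0.24, 0, 0, 0, 0, 0, -0.36, 0, 0, 0, 0, 0, -0.36])

```text
time: 20.52
eef_pos: [0.5624, -0.0716, 0.1274]
orientation: [0.046, 0.999, -0.002, -0.0]
force: [-2.1, -3.0, 3.3]
grip_width: 0.52
```

Run:
```python
from h import *
to(.5623,-.0717,.127,168.6)
c=cap('side','s13')
cv2.imwrite('pics/s13z.png',cv2.resize(cv2.cvtColor(c['color'],cv2.COLOR_RGB2BGR)[120:270,150:330],None,fx=4,fy=4,interpolation=cv2.INTER_CUBIC))
```

```text
pos [ 0.5624 -0.0716  0.1274] th 174.69 tilt 0.21 j [-0.28  0.26  1.64 -0.    1.24 -1.75] F [-2.1 -3.   3.3] grip 4.88 t 20.52
delta cm [ 0.01 -0.02  0.04] rot [-0.004 -0.     0.106] steps 0.0 0.9
```

View pics/s13z.png

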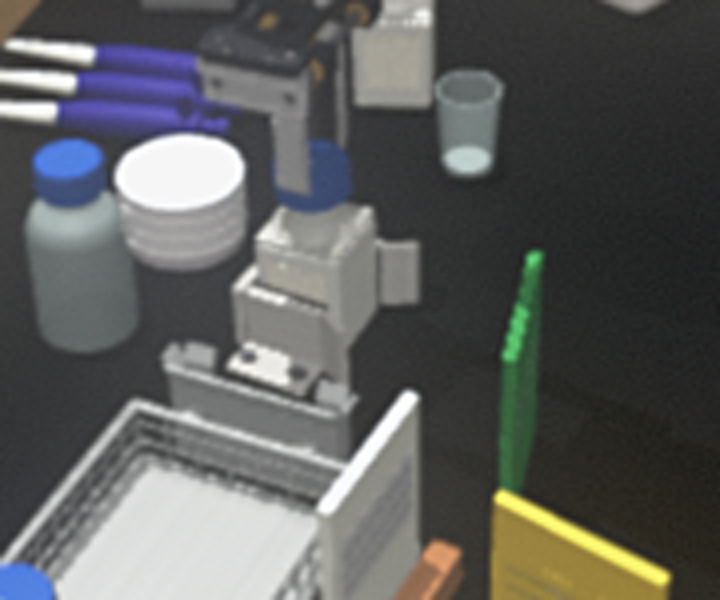

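Emit:
move_arm(series=[0, 0, -1.5, 0, 0, 0, 0, 0, -4.5, 0, 0, 0, 0, 0, -8.5, 0, 0, 0, 0, 0, -12, 0, 0, 0, 0, 0, -12.5, 0, 0, 0])

```text
time: 20.98
eef_pos: [0.5675, -0.0702, 0.259]
orientation: [0.049, 0.999, -0.001, 0.007]
force: [2.1, -0.7, -1.4]
grip_width: 0.524
```

Run:
```python
from h import *
to(.571,.256,.25,174.0)
```

```text
pos [ 0.5675 -0.0702  0.259 ] th 174.42 tilt 0.82 j [-0.28  0.15  1.49  0.    1.49 -1.75] F [ 2.1 -0.7 -1.4] grip 4.92 t 20.98
delta cm [ 2.84 32.5   0.83] rot [-0.001  0.014  0.007] steps 7.8 0.1
```

Emit:
move_arm(series=[0.2, 3, 0, 0, 0, 0, 0.5, 7, 0, 0, 0, 0, 0.9, 11, 0, 0, 0, 0, 1.3, 15, 0, 0, 0, 0, 1.6, 19, 0, 0, 0, 0])

```text
time: 21.4
eef_pos: [0.5642, 0.1231, 0.2494]
orientation: [0.049, 0.999, 0.001, -0.001]
force: [-0.1, 0.1, -2.4]
grip_width: 0.525
```

Emit:
move_arm(series=[0.3, 4, 0, 0, 0, 0, 0.6, 8, 0, 0, 0, 0, 0.8, 11.5, 0, 0, 0, 0, 0.8, 13.5, 0, 0, 0, 0, 0.8, 13.5, 0, 0, 0, 0])

```text
time: 21.82
eef_pos: [0.5687, 0.2612, 0.2489]
orientation: [0.046, 0.999, 0.002, -0.001]
force: [-0.3, -1.0, -3.1]
grip_width: 0.52
```

Run:
```python
from h import *
to(.571,.256,.1355,174.0)
held('w14')
```

```text
pos [0.5687 0.2612 0.2489] th 174.77 tilt 0.23 j [ 0.29  0.28  1.35  0.    1.51 -1.19] F [-0.3 -1.  -3.1] grip 4.89 t 21.82
delta cm [-0.3  -0.53 11.34] rot [ 0.003 -0.003  0.013] steps 2.7 0.1
held body ((559.001220703125, 263.2830810546875), (64.0566635131836, 42.0447998046875), 82.53237915039062) uy 367.71338245318066 tcp uy 367.5995764748371Traceback (most recent call last):
  File "<stdin>", line 3, in <module>
  File "h.py", line 53, in held
    ch=(X>.548)&(X<.59); L=np.percentile(Y[ch&(Y>.04)],1);Rr=np.percentile(Y[ch&(Y<.04)],99)
                                                             ~~~~~~~~~~~~~^^^^^^^^^^^^^^^^^^
    return _quantile_unchecked(
        a, q, axis, out, overwrite_input, method, keepdims, weights)
    return _ureduce(a,
                    func=_quantile_ureduce_func,
    ...<5 lines>...
                    overwrite_input=overwrite_input,
                    method=method)
    r = func(a, **kwargs)
    result = _quantile(arr,
                       quantiles=q,
    ...<2 lines>...
                       out=out,
                       weights=wgt)
    slices_having_nans = np.isnan(arr[-1, ...])
                                  ~~~^^^^^^^^^
IndexError: index -1 is out of bounds for axis 0 with size 0
```

View pics/w14.png

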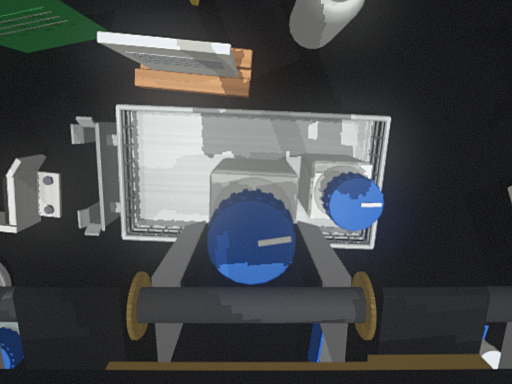

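Emit:
move_arm(series=[-0.2, -0.5, 3, 0, 0, 0, -0.2, -0.5, 6, 0, 0, 0, -0.2, -0.5, 8.5, 0, 0, 0, -0.2, -0.5, 10.2, 0, 0, 0, -0.2, -0.5, 11, 0, 0, 0])

```text
time: 22.28
eef_pos: [0.5688, 0.2486, 0.1363]
orientation: [0.049, 0.999, -0.001, -0.004]
force: [-0.2, -1.0, -3.2]
grip_width: 0.525
```

Emit:
move_arm(series=[0, 0, 0.1, 0, 0, 0, 0, 0, 0.2, 0, 0, 0, 0, 0, 0.3, 0, 0, 0, 0, 0, 0.4, 0, 0, 0, 0, 0, 0.4, 0, 0, 0])

```text
time: 22.7
eef_pos: [0.5728, 0.2509, 0.1386]
orientation: [0.048, 0.999, 0.0, 0.001]
force: [0.4, -0.4, -2.8]
grip_width: 0.521
```

Run:
```python
from h import *
to(.571,.256,.1355,174.0)
```

```text
pos [0.5728 0.2509 0.1386] th 174.54 tilt 0.15 j [ 0.27  0.36  1.48  0.    1.3  -1.2 ] F [ 0.4 -0.4 -2.8] grip 4.9 t 22.7
delta cm [0.23 0.49 0.31] rot [0.001 0.002 0.009] steps 0.1 0.1
```

Emit:
move_arm(series=[0, 0.3, 0.15, 0, 0, 0, 0, 0.3, 0.3, 0, 0, 0, 0, 0.3, 0.4, 0, 0, 0, 0, 0.3, 0.45, 0, 0, 0, 0, 0.3, 0.45, 0, 0, 0])

```text
time: 23.12
eef_pos: [0.5741, 0.2547, 0.1353]
orientation: [0.047, 0.999, 0.001, 0.002]
force: [0.4, 1.2, 4.9]
grip_width: 0.521
```

Emit:
move_arm(series=[0, 0, 0, 0, 0, 0, 0, 0, 0, 0, 0, 0, 0, 0, 0, 0, 0, 0, 0, 0, 0, 0, 0, 0], grip=7)

```text
time: 23.45
eef_pos: [0.5716, 0.2535, 0.1322]
orientation: [0.048, 0.999, -0.0, -0.001]
force: [0.4, -0.1, -0.1]
grip_width: 0.739
```

Emit:
move_arm(series=[0, 0, -2, 0, 0, 0, 0, 0, -6, 0, 0, 0, 0, 0, -10, 0, 0, 0, 0, 0, -14, 0, 0, 0, 0, 0, -17, 0, 0, 0])

```text
time: 23.87
eef_pos: [0.5726, 0.2537, 0.3062]
orientation: [0.048, 0.999, 0.0, 0.001]
force: [0.9, 0.3, -0.2]
grip_width: 0.747
```

Run:
```python
from h import *
c=cap('side','s15')
cv2.imwrite('pics/s15z.png',cv2.resize(cv2.cvtColor(c['color'],cv2.COLOR_RGB2BGR)[90:350,100:340],None,fx=2.3,fy=2.3,interpolation=cv2.INTER_CUBIC))
P=cloud(c); print(bottle(P,.57,.255)[:2],bottle(P,.598,-.382)[:2])
t=cap('top','t15');b=bottle(cloud(t),.598,-.382);print(b[:2])
to(.599,-.382,.28,12)
```

```text
(array([0.5705623 , 0.26239019]), ((572.7254028320312, 257.9390869140625), 26.875978469848633)) (array([ 0.59503874, -0.377974  ]), ((597.6375732421875, -379.4007568359375), 28.064123153686523))
(array([ 0.59753381, -0.38214714]), ((598.7512817382812, -382.255126953125), 25.55985450744629))
pos [0.5754 0.2546 0.3106] th 174.55 tilt 0.77 j [ 0.28  0.25  1.26 -0.    1.61 -1.2 ] F [ 1.3 -0.   0.9] grip 7.04 t 23.97
delta cm [ -8.36 -63.16   2.87] rot [ 0.019 -0.004  2.837] steps 15.3 22.7
```

View pics/s15z.png

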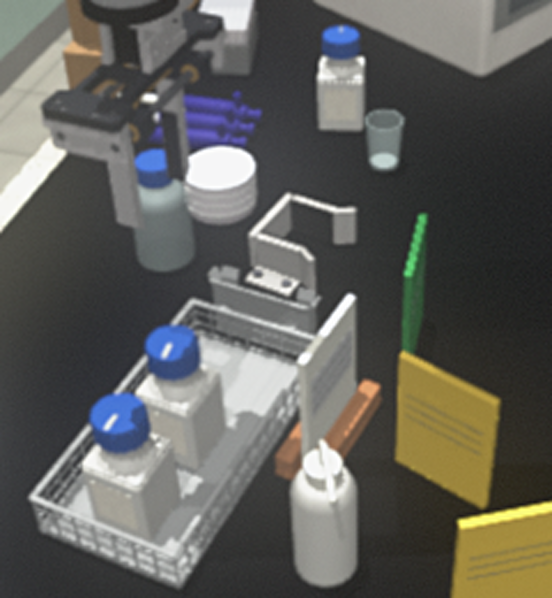

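Emit:
move_arm(series=[-0.5, -3.8, 0, 0, 0, 0.12, -1, -7.6, 0, 0, 0, 0.24, -1.5, -11.4, 0, 0, 0, 0.36, -2, -15.2, 0, 0, 0, 0.48, -2.5, -19, 0, 0, 0, 0.6], grip=9.4)

```text
time: 24.38
eef_pos: [0.5779, 0.0606, 0.301]
orientation: [0.343, 0.939, -0.0, -0.001]
force: [0.1, -0.4, 0.3]
grip_width: 1.002
```

Run:
```python
from h import *
to(.599,-.382,.28,12)
```

```text
pos [0.5779 0.0606 0.301 ] th 139.87 tilt 0.16 j [-0.04  0.16  1.39 -0.    1.59 -0.91] F [ 0.1 -0.4  0.3] grip 9.42 t 24.38
delta cm [-30.15 -32.48   2.09] rot [-3.000e-03  1.000e-03  2.232e+00] steps 10.6 17.9
```

Emit:
move_arm(series=[-2.8, -3, 0, 0, 0, 0.12, -5.6, -6, 0, 0, 0, 0.24, -8.4, -9, 0, 0, 0, 0.36, -11.2, -12, 0, 0, 0, 0.48, -14, -15, 0, 0, 0, 0.6])

```text
time: 24.8
eef_pos: [0.5894, -0.1444, 0.301]
orientation: [0.606, 0.796, -0.0, -0.001]
force: [0.5, -0.1, 0.7]
grip_width: 0.997
```

Run:
```python
from h import *
to(.599,-.382,.28,12)
```

```text
pos [ 0.5894 -0.1444  0.301 ] th 105.45 tilt 0.16 j [-0.38  0.22  1.32 -0.    1.6  -0.65] F [ 0.5 -0.1  0.7] grip 9.37 t 24.8
delta cm [-23.16  -5.4    2.08] rot [-3.000e-03  1.000e-03  1.631e+00] steps 5.7 13.1
```

Emit:
move_arm(series=[-4, -0.9, 0, 0, 0, 0.12, -8, -1.8, 0, 0, 0, 0.24, -12, -2.7, 0.5, 0, 0, 0.36, -16, -3.6, 1, 0, 0, 0.48, -19.8, -4.6, 1.5, 0, 0, 0.6])

```text
time: 25.22
eef_pos: [0.5992, -0.3476, 0.2856]
orientation: [0.814, 0.581, -0.0, -0.001]
force: [0.3, 0.5, -0.4]
grip_width: 0.999
```

Run:
```python
from h import *
to(.599,-.382,.28,12)
```

```text
pos [ 0.5992 -0.3476  0.2856] th 71.05 tilt 0.15 j [-0.65  0.42  1.1  -0.    1.63 -0.32] F [ 0.3  0.5 -0.4] grip 9.39 t 25.22
delta cm [-3.26  1.1   0.55] rot [-3.000e-03  1.000e-03  1.031e+00] steps 0.8 8.2
```

Emit:
move_arm(series=[-2.5, 0.8, 0.3, 0, 0, 0.12, -2.8, 1, 0.5, 0, 0, 0.24, -2.8, 1, 0.5, 0, 0, 0.36, -2.8, 1, 0.5, 0, 0, 0.48, -2.8, 1, 0.5, 0, 0, 0.6])

```text
time: 25.63
eef_pos: [0.5997, -0.3756, 0.2801]
orientation: [0.949, 0.314, -0.001, -0.002]
force: [0.2, 0.1, -0.5]
grip_width: 0.998
```

Emit:
move_arm(series=[0, 0, 0, 0, 0, 0.12, 0, 0, 0, 0, 0, 0.24, 0, 0, 0, 0, 0, 0.36, 0, 0, 0, 0, 0, 0.43, 0, 0, 0, 0, 0, 0.43])

```text
time: 26.05
eef_pos: [0.5999, -0.3751, 0.2806]
orientation: [0.994, 0.107, -0.001, -0.001]
force: [0.1, 0.1, -0.1]
grip_width: 0.999
```

Run:
```python
from h import *
b=wb(.599,-.382,'w16')
to(*(np.array(b[1][0])/1000),.127,12)
```

```text
cap [ 0.6006 -0.3823] [ 599.6 -382.6] body ((600.9745483398438, -382.10589599609375), (61.8138542175293, 64.00059509277344), 13.469694137573242) 514
pos [ 0.6    -0.3751  0.2808] th 12.49 tilt 0.17 j [-0.68  0.45  1.06 -0.    1.63  0.67] F [-0.3 -0.4 -0.7] grip 9.35 t 26.1
delta cm [-0.17  0.76 15.38] rot [-0.002  0.002  0.009] steps 3.7 0.1
```

View pics/w16.png

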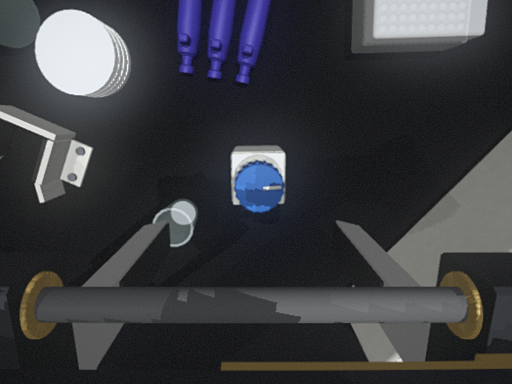

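Emit:
move_arm(series=[-0.1, 0.4, 4, 0, 0, -0.017, -0.2, 0.76, 8, 0, 0, -0.017, -0.2, 0.76, 11.5, 0, 0, -0.017, -0.2, 0.76, 14, 0, 0, -0.017, -0.2, 0.76, 15.4, 0, 0, -0.017])

```text
time: 26.52
eef_pos: [0.5974, -0.3812, 0.1225]
orientation: [0.993, 0.117, -0.003, -0.003]
force: [-0.2, 1.0, -0.7]
grip_width: 0.998
```

Emit:
move_arm(series=[0, 0, 0, 0, 0, 0, 0, 0, 0, 0, 0, 0, 0, 0, 0, 0, 0, 0, 0, 0, 0, 0, 0, 0, 0, 0, 0, 0, 0, 0], grip=4, grip_force=35)

```text
time: 26.93
eef_pos: [0.6017, -0.3844, 0.1317]
orientation: [0.993, 0.117, 0.002, 0.002]
force: [-0.4, 0.4, 0.5]
grip_width: 0.685
```

Emit:
move_arm(series=[0, 0, 0, 0, 0, 0, 0, 0, 0, 0, 0, 0, 0, 0, 0, 0, 0, 0, 0, 0, 0, 0, 0, 0, 0, 0, 0, 0, 0, 0])

```text
time: 27.35
eef_pos: [0.6008, -0.3834, 0.1298]
orientation: [0.993, 0.117, 0.001, 0.0]
force: [-1.0, 1.4, 4.5]
grip_width: 0.518
```

Run:
```python
from h import *
to(.5996,-.382,.127,13)
```

```text
pos [ 0.6008 -0.3834  0.1298] th 13.38 tilt 0.08 j [-0.69  0.55  1.23  0.    1.36  0.65] F [-1.   1.4  4.5] grip 4.87 t 27.35
delta cm [-0.08 -0.17  0.28] rot [ 0.001 -0.001  0.007] steps 0.1 0.1
```

Emit:
move_arm(series=[0, 0, -3, 0, 0, 0, 0, 0, -7, 0, 0, 0, 0, 0, -11, 0, 0, 0, 0, 0, -15, 0, 0, 0, 0, 0, -17.5, 0, 0, 0])

```text
time: 27.77
eef_pos: [0.6009, -0.384, 0.3078]
orientation: [0.993, 0.116, 0.001, 0.002]
force: [0.5, 0.2, -1.2]
grip_width: 0.519
```

Run:
```python
from h import *
to(.446,-.049,.30,-11.4)
```

```text
pos [ 0.6009 -0.384   0.3078] th 13.37 tilt 0.26 j [-0.69  0.45  1.01 -0.    1.68  0.65] F [ 0.5  0.2 -1.2] grip 4.88 t 27.77
delta cm [ -7.33 -36.18   0.63] rot [ 0.003 -0.003  0.432] steps 8.9 3.5
```

Emit:
move_arm(series=[-0.7, -3.5, 0, 0, 0, 0.08, -1.5, -7.5, 0, 0, 0, 0.17, -2.3, -11.5, 0, 0, 0, 0.26, -3.1, -15.5, 0, 0, 0, 0.35, -3.9, -19.5, 0, 0, 0, 0.432])

```text
time: 28.18
eef_pos: [0.5155, -0.2008, 0.3019]
orientation: [0.995, -0.102, -0.001, -0.001]
force: [-0.5, 0.5, -2.5]
grip_width: 0.52
```

Run:
```python
from h import *
to(.446,-.049,.30,-11.4)
```

```text
pos [ 0.5155 -0.2008  0.3019] th -11.66 tilt 0.16 j [-0.53  0.1   1.46  0.    1.59  1.25] F [-0.5  0.5 -2.5] grip 4.89 t 28.18
delta cm [ -9.88 -13.47   0.23] rot [-0.001  0.003 -0.004] steps 4.0 0.0
```

Emit:
move_arm(series=[-2.3, -3.1, 0, 0, 0, 0, -4.6, -6.2, 0, 0, 0, 0, -6.9, -9.3, 0, 0, 0, 0, -9, -12.2, 0, 0, 0, 0, -9.6, -13, 0, 0, 0, 0])

```text
time: 28.6
eef_pos: [0.4459, -0.0521, 0.3026]
orientation: [0.995, -0.097, -0.002, -0.001]
force: [-0.6, 0.0, -2.8]
grip_width: 0.517
```

Emit:
move_arm(series=[0, 0, 0, 0, 0, 0, 0, 0, 0, 0, 0, 0, 0, 0, 0, 0, 0, 0, 0, 0, 0, 0, 0, 0])

```text
time: 28.93
eef_pos: [0.4493, -0.0576, 0.3033]
orientation: [0.995, -0.1, -0.0, 0.0]
force: [-0.0, 0.4, -2.5]
grip_width: 0.52
```

Run:
```python
from h import *
held('w17')
to(.446,-.047,.30,-11.4)
```

```text
held body ((460.8146667480469, -59.3048095703125), (64.10663604736328, 39.63199996948242), 78.62602233886719) uy 32.139691572716636 tcp uy 31.58739635665033
holder mid uy 39.916265243317234 gap 0.0667650149874128 seat ux 0.5654589031978179 tcp ux 0.4518768538211025
pos [ 0.4492 -0.0575  0.3033] th -11.48 tilt 0.04 j [-0.32 -0.12  1.68 -0.    1.59  1.45] F [-0.4  0.4 -2.2] grip 4.91 t 28.98
delta cm [-0.53 -0.97  0.33] rot [ 0.     0.001 -0.001] steps 0.3 0.0
```

Emit:
move_arm(series=[1, -0.4, 3.5, 0, 0, 0, 1.6, -0.76, 7.5, 0, 0, 0, 1.6, -0.76, 11.5, 0, 0, 0, 1.6, -0.76, 15, 0, 0, 0, 1.6, -0.76, 16.7, 0, 0, 0])

```text
time: 29.4
eef_pos: [0.4627, -0.0519, 0.1313]
orientation: [0.995, -0.1, -0.004, -0.001]
force: [-0.6, 0.1, -1.9]
grip_width: 0.518
```

Emit:
move_arm(series=[0, 0, 0, 0, 0, 0, 0, 0, 0, 0, 0, 0, 0, 0, 0, 0, 0, 0, 0, 0, 0, 0, 0, 0])

```text
time: 29.73
eef_pos: [0.4679, -0.0529, 0.1387]
orientation: [0.995, -0.099, 0.002, 0.001]
force: [-1.1, 0.1, -1.9]
grip_width: 0.518
```

Run:
```python
from h import *
to(.5623,-.0717,.129,-11.4)
print(env.sense()['eef_pos'][:2]@UY)
```

```text
pos [ 0.4679 -0.0529  0.1387] th -11.41 tilt 0.24 j [-0.3   0.05  1.86 -0.    1.23  1.47] F [-1.1  0.1 -1.9] grip 4.87 t 29.73
delta cm [ 9.62 -0.03  1.01] rot [ 0.001 -0.004 -0.   ] steps 2.3 0.0
0.03975942761783475
```

Emit:
move_arm(series=[2.2, 0, 0.1, 0, 0, 0, 4.4, 0, 0.3, 0, 0, 0, 6.6, 0, 0.4, 0, 0, 0, 8.5, 0, 0.4, 0, 0, 0, 9.7, 0, 0.4, 0, 0, 0])

```text
time: 30.15
eef_pos: [0.5625, -0.0716, 0.134]
orientation: [0.995, -0.099, 0.0, 0.0]
force: [-2.8, 1.1, -2.0]
grip_width: 0.519
```

Emit:
move_arm(series=[0.1, 0, 0.2, 0, 0, 0, 0.1, 0, 0.3, 0, 0, 0, 0.1, 0, 0.3, 0, 0, 0])

```text
time: 30.4
eef_pos: [0.5625, -0.0712, 0.1306]
orientation: [0.995, -0.099, 0.001, -0.0]
force: [-0.8, 0.8, 0.3]
grip_width: 0.518
```

Run:
```python
from h import *
to(.5623,-.0717,.1295,-11.4)
c=cap('side','s18')
cv2.imwrite('pics/s18z.png',cv2.resize(cv2.cvtColor(c['color'],cv2.COLOR_RGB2BGR)[120:270,150:330],None,fx=4,fy=4,interpolation=cv2.INTER_CUBIC))
```

```text
pos [ 0.5625 -0.0712  0.1306] th -11.37 tilt 0.13 j [-0.28  0.26  1.64  0.    1.25  1.49] F [-0.8  0.8  0.3] grip 4.87 t 30.4
delta cm [-0.01  0.06  0.11] rot [-0.    -0.002  0.001] steps 0.0 0.0
```

View pics/s18z.png

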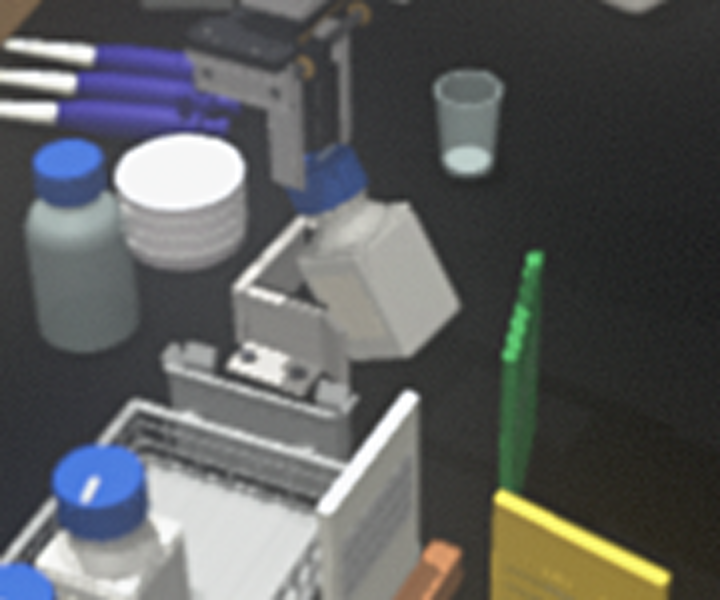

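The third bottle's foot snagged at the holder mouth and it pivoted about 25° in the jaws (base at (420,330) in the zoom). I'll back off upward and then stand it up again.

Emit:
move_arm(series=[-1, 0, -1, 0, 0, 0, -3, 0, -3, 0, 0, 0, -5, 0, -6, 0, 0, 0, -7, 0, -9, 0, 0, 0, -7, 0, -10, 0, 0, 0], grip_force=50)

```text
time: 30.87
eef_pos: [0.4923, -0.0572, 0.2342]
orientation: [0.995, -0.099, 0.003, 0.001]
force: [0.3, 0.1, -1.4]
grip_width: 0.511
```

Emit:
move_arm(series=[0, 0, 0, 0, 0, 0, 0, 0, 0, 0, 0, 0, 0, 0, 0, 0, 0, 0])

```text
time: 31.12
eef_pos: [0.4928, -0.0574, 0.2281]
orientation: [0.995, -0.099, -0.001, -0.0]
force: [-0.5, 0.5, -3.0]
grip_width: 0.511
```

Run:
```python
from h import *
to(.5623,-.0717,.1295,-11.4)
c=cap('side','s19');cap('wrist','w19')
cv2.imwrite('pics/s19z.png',cv2.resize(cv2.cvtColor(c['color'],cv2.COLOR_RGB2BGR)[90:270,150:330],None,fx=3.3,fy=3.3,interpolation=cv2.INTER_CUBIC))
```

```text
pos [ 0.4928 -0.0574  0.2281] th -11.38 tilt 0.12 j [-0.29  0.02  1.7  -0.    1.43  1.48] F [-0.5  0.5 -3. ] grip 4.8 t 31.12
delta cm [7.11 0.04 9.84] rot [-0.     0.002  0.   ] steps 2.9 0.0
```

View pics/s19z.png

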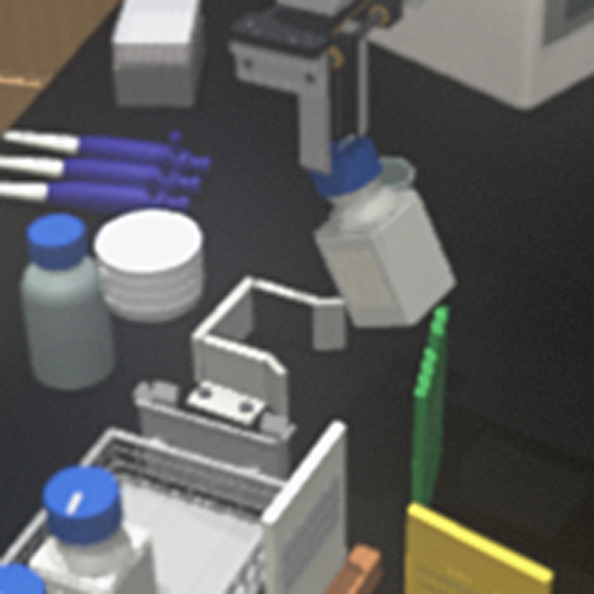

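View pics/w19.png

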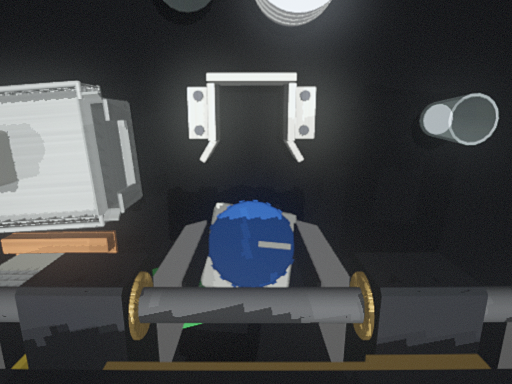

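```bash
cat >> h.py <<'E'
def captilt(c=None):
    c=c or cams.capture('wrist'); P=cloud(c); t=env.sense()
    hsv=cv2.cvtColor(c['color'],cv2.COLOR_RGB2HSV)
    m=cv2.inRange(hsv,(95,100,40),(130,255,255))>0
    Q=P[m]; Q=Q[np.isfinite(Q[:,0])]; d=np.hypot(*(Q[:,:2]-t['eef_pos'][:2]).T); Q=Q[(d<.04)&(Q[:,2]>t['eef_pos'][2]-.03)]
    for _ in range(8):
        q0=Q.mean(0); n=np.linalg.svd(Q-q0,full_matrices=False)[2][2]; n*=np.sign(n[2]); r=(Q-q0)@n; Q=Q[np.abs(r)<max(.0015,2*r.std())] if len(Q)>50 else Q
    print('cap n',n.round(3),len(Q),'res',r.std(),'tilt',np.degrees(np.arccos(n[2])))
    M=R.from_quat(t['orientation']).as_matrix(); nt=M.T@n
    print('n in tool',nt.round(3),'turn about tool y',np.degrees(np.arctan2(nt[0],-nt[2])),'about x',np.degrees(np.arctan2(nt[1],-nt[2])))
E
python3 - <<'E'
from h import *
captilt()
E
```

```text
cap n [ 0.425 -0.104  0.899] 5488 res 0.0006112884903700306 tilt 25.955477012518617
n in tool [ 0.434  0.018 -0.901] turn about tool y 25.718889704662196 about x 1.15410655134797
```

Emit:
move_arm(series=[-1, 0, -1, 0, 0.11, 0, -2, 0, -2, 0, 0.22, 0, -3, 0, -2, 0, 0.33, 0, -3.7, 0, -2, 0, 0.449, 0, -3.7, 0, -2, 0, 0.449, 0])

```text
time: 31.68
eef_pos: [0.4471, -0.0465, 0.2396]
orientation: [0.972, -0.097, 0.215, 0.02]
force: [-3.7, 0.7, -6.6]
grip_width: 0.51
```

Emit:
move_arm(series=[0, 0, 0, 0, 0, 0, 0, 0, 0, 0, 0, 0, 0, 0, 0, 0, 0, 0, 0, 0, 0, 0, 0, 0])

```text
time: 32.02
eef_pos: [0.4597, -0.0511, 0.2517]
orientation: [0.97, -0.097, 0.222, 0.022]
force: [-0.1, 0.0, -1.6]
grip_width: 0.514
```

Run:
```python
from h import *
captilt()
to(.455,-.05,.135,-11.4)
print(R.from_quat(env.sense()['orientation']).inv().apply([0,0,-1]))
c=cap('side','s20')
cv2.imwrite('pics/s20z.png',cv2.resize(cv2.cvtColor(c['color'],cv2.COLOR_RGB2BGR)[90:270,150:330],None,fx=3.3,fy=3.3,interpolation=cv2.INTER_CUBIC))
```

```text
cap n [ 0.04  -0.025  0.999] 5466 res 0.0006023306914083417 tilt 2.702208891677263
n in tool [ 0.474  0.017 -0.881] turn about tool y 28.27687297057399 about x 1.08377529636759
pos [ 0.4593 -0.0509  0.2512] th -11.37 tilt 25.75 j [-0.35 -0.43  2.08  0.07  1.05  1.4 ] F [-0.3  0.3 -2.7] grip 4.82 t 32.07
delta cm [-5.450e+00 -1.000e-02  1.028e+01] rot [ 0.    -0.449  0.   ] steps 2.8 3.6
[-4.34387046e-01 -1.12855946e-04  9.00726308e-01]
```

View pics/s20z.png

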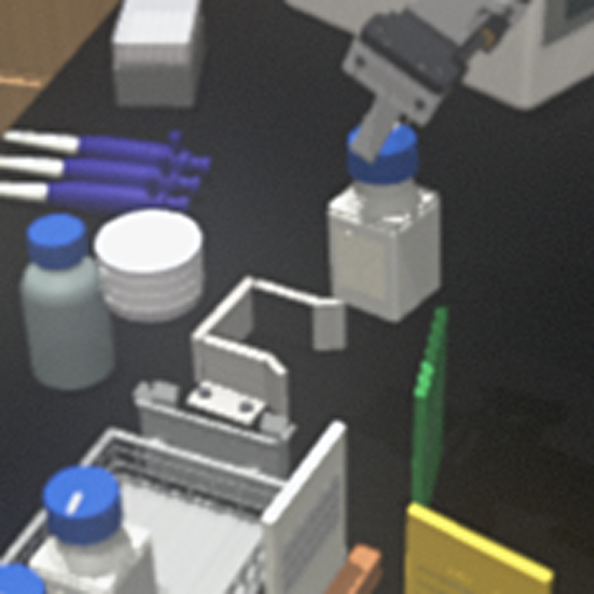

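Emit:
move_arm(series=[-1.3, 0, 2.7, 0, 0, 0, -2.6, 0, 5.4, 0, 0, 0, -3.7, 0, 7.7, 0, 0, 0, -4.5, 0, 9.3, 0, 0, 0, -4.9, 0, 10.2, 0, 0, 0])

```text
time: 32.53
eef_pos: [0.4573, -0.0497, 0.1346]
orientation: [0.97, -0.097, 0.22, 0.021]
force: [-10.9, 10.0, 46.2]
grip_width: 0.511
```

Emit:
move_arm(series=[0, 0, 0, 0, 0, 0, -0.1, 0, 0.2, 0, 0, 0, -0.15, 0, 0.3, 0, 0, 0, -0.15, 0, 0.3, 0, 0, 0])

```text
time: 32.87
eef_pos: [0.4591, -0.0507, 0.1349]
orientation: [0.97, -0.097, 0.223, 0.022]
force: [-0.3, 0.8, 4.1]
grip_width: 0.513
```

Run:
```python
from h import *
captilt()
to(.455,-.05,.13,-11.4)
```

```text
cap n [ 0.039 -0.025  0.999] 5471 res 0.0006028534843499064 tilt 2.681013147605194
n in tool [ 0.476  0.017 -0.879] turn about tool y 28.40601184988712 about x 1.1032249041069255
pos [ 0.4589 -0.0506  0.1348] th -11.37 tilt 25.9 j [-0.35 -0.29  2.24  0.1   0.74  1.37] F [-0.8  1.2  4.6] grip 4.84 t 32.92
delta cm [-0.56  0.02  0.26] rot [ 0.    -0.452  0.   ] steps 0.1 3.6
```

Emit:
move_arm(series=[0, 0, 0, 0, 0, 0, 0, 0, 0, 0, 0, 0, 0, 0, 0, 0, 0, 0, 0, 0, 0, 0, 0, 0, 0, 0, 0, 0, 0, 0], grip=9.4)

```text
time: 33.33
eef_pos: [0.4568, -0.0501, 0.1328]
orientation: [0.97, -0.097, 0.221, 0.022]
force: [-0.6, -0.2, 0.1]
grip_width: 0.83
```

Emit:
move_arm(series=[0, 0, -2, 0, 0, 0, 0, 0, -5, 0, 0, 0, 0, 0, -8, 0, 0, 0, 1, 0, -12, 0, -0.1, 0, 2, 0, -15, 0, -0.2, 0])

```text
time: 33.75
eef_pos: [0.4061, -0.0395, 0.2756]
orientation: [0.988, -0.099, 0.12, 0.012]
force: [0.7, -0.9, 1.2]
grip_width: 0.999
```

Emit:
move_arm(series=[0, 0, 0, 0, -0.12, 0, 0, 0, 0, 0, -0.25, 0, 0, 0, 0, 0, -0.25, 0, 0, 0, 0, 0, -0.25, 0])

```text
time: 34.08
eef_pos: [0.4116, -0.041, 0.2753]
orientation: [0.995, -0.099, -0.002, -0.0]
force: [-0.2, -0.8, -0.3]
grip_width: 1.003
```

Run:
```python
from h import *
b=wb(.46,-.05,'w21')
to(*(np.array(b[1][0])/1000),.30,-11.4)
c=cap('side','s21')
```

```text
cap [ 0.4507 -0.0454] [450.1 -45.3] body ((450.1502380371094, -45.13615036010742), (63.96493911743164, 64.30126953125), 66.9132080078125) 338
pos [ 0.4106 -0.0407  0.2757] th -11.36 tilt 0.17 j [-0.31 -0.2   1.8   0.    1.55  1.46] F [0.2 0.1 0.1] grip 9.36 t 34.13
delta cm [ 3.95 -0.33 -2.45] rot [-0.     0.003  0.001] steps 1.1 0.0
```

View pics/w21.png

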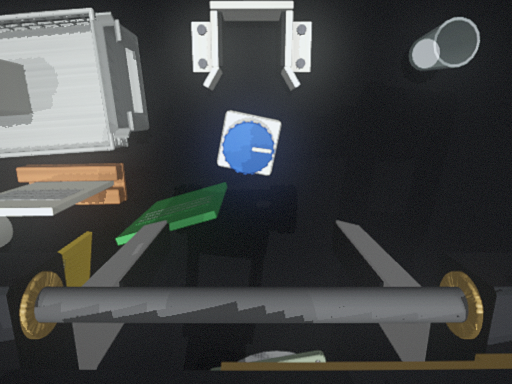

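View pics/s21.png

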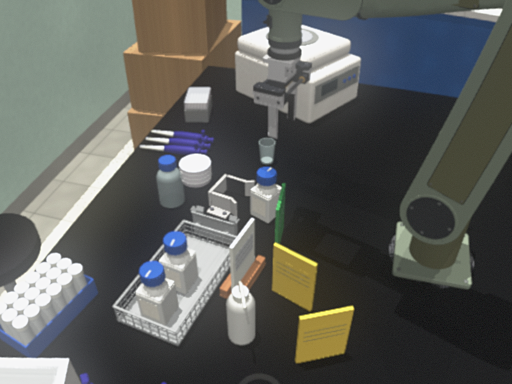

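It is upright again at (0.450, -0.045), yaw -23°. Regrasping with more grip force.

Run:
```python
from h import *
to(.4502,-.0455,.125,-23.1)
```

```text
pos [ 0.4101 -0.0406  0.2761] th -11.37 tilt 0.1 j [-0.31 -0.21  1.8   0.    1.55  1.46] F [-0.5  0.5 -1.1] grip 9.37 t 34.18
delta cm [ 4.05 -0.3  15.11] rot [-0.     0.002  0.205] steps 3.8 1.6
```

Emit:
move_arm(series=[2, -0.2, 0, 0, 0, 0.1, 4.05, -0.3, 2, 0, 0, 0.205, 4.05, -0.3, 5, 0, 0, 0.205, 4.05, -0.3, 8, 0, 0, 0.205, 4.05, -0.3, 8, 0, 0, 0.205])

```text
time: 34.6
eef_pos: [0.4455, -0.0442, 0.1917]
orientation: [0.98, -0.2, -0.005, -0.0]
force: [-1.2, 0.7, 0.2]
grip_width: 1.0
```

Run:
```python
from h import *
to(.4502,-.0455,.125,-23.1)
b=wb(.45,-.0455,'w22')
```

```text
pos [ 0.4455 -0.0442  0.1917] th -23.12 tilt 0.63 j [-0.29 -0.05  1.84 -0.    1.36  1.68] F [-1.2  0.7  0.2] grip 9.4 t 34.6
delta cm [ 0.55 -0.08  6.66] rot [ 0.001  0.011 -0.   ] steps 1.6 0.1
cap [ 0.4514 -0.0459] [450.  -45.4] body ((434.0513916015625, -38.53791809082031), (64.08052062988281, 99.41339111328125), 67.1001205444336) 899
```

Emit:
move_arm(series=[0, 0, 2.5, 0, 0, 0, 0, 0, 5, 0, 0, 0, 0, 0, 6.8, 0, 0, 0, 0, 0, 7, 0, 0, 0, 0, 0, 7, 0, 0, 0])

```text
time: 35.07
eef_pos: [0.4512, -0.0459, 0.1283]
orientation: [0.98, -0.2, 0.0, 0.0]
force: [0.6, 0.5, -0.0]
grip_width: 1.002
```

Emit:
move_arm(series=[0, 0, 0, 0, 0, 0, 0, 0, 0, 0, 0, 0, 0, 0, 0, 0, 0, 0, 0, 0, 0, 0, 0, 0])

```text
time: 35.4
eef_pos: [0.4522, -0.0462, 0.1283]
orientation: [0.98, -0.2, 0.001, 0.0]
force: [-0.2, -0.1, 0.3]
grip_width: 1.0
```

Run:
```python
from h import *
to(.4502,-.0455,.125,-23.1)
```

```text
pos [ 0.4522 -0.0462  0.1283] th -23.12 tilt 0.1 j [-0.29  0.02  1.91 -0.    1.21  1.68] F [-0.2 -0.1  0.3] grip 9.4 t 35.4
delta cm [-0.21  0.02  0.33] rot [-0.    -0.002 -0.   ] steps 0.1 0.0
```

Emit:
move_arm(series=[-0.15, 0, 0.15, 0, 0, 0, -0.15, 0, 0.15, 0, 0, 0, -0.15, 0, 0.15, 0, 0, 0, -0.15, 0, 0.15, 0, 0, 0, -0.15, 0, 0.15, 0, 0, 0], grip=4, grip_force=55)

```text
time: 35.82
eef_pos: [0.4498, -0.0453, 0.1253]
orientation: [0.98, -0.2, -0.001, -0.0]
force: [-0.1, 0.2, 0.3]
grip_width: 0.683
```

Emit:
move_arm(series=[0, 0, 0, 0, 0, 0, 0, 0, 0, 0, 0, 0, 0, 0, 0, 0, 0, 0, 0, 0, 0, 0, 0, 0, 0, 0, 0, 0, 0, 0])

```text
time: 36.23
eef_pos: [0.4497, -0.0454, 0.1254]
orientation: [0.98, -0.2, -0.001, 0.0]
force: [-0.3, -0.0, -0.6]
grip_width: 0.518
```

Emit:
move_arm(series=[0, 0, -1.5, 0, 0, 0.1, 0, 0, -4, 0, 0, 0.2, -1, 0, -7, 0, 0, 0.2, -1, 0, -9, 0, 0, 0.2, -1, 0, -10, 0, 0, 0.2])

```text
time: 36.65
eef_pos: [0.4419, -0.0416, 0.2281]
orientation: [0.955, -0.297, 0.002, -0.0]
force: [1.4, -0.5, -2.3]
grip_width: 0.518
```

Emit:
move_arm(series=[0, 0, 0, 0, 0, -0.4, 0, 0, 0, 0, 0, -0.4, 0, 0, 0, 0, 0, -0.4, 0, 0, 0, 0, 0, -0.4])

```text
time: 36.98
eef_pos: [0.44, -0.0412, 0.2242]
orientation: [0.995, -0.099, -0.002, -0.0]
force: [-0.2, -0.2, -3.2]
grip_width: 0.52
```

Run:
```python
from h import *
held('w23'); captilt()
to(.44,-.045,.125,-11.4)
```

```text
held body ((427.3290100097656, -36.0914421081543), (65.98126220703125, 96.68892669677734), 73.3913345336914) uy 48.34167465504326 tcp uy 45.86115123196724
holder mid uy 39.92150448091766 gap 0.06701596117804351 seat ux 0.5658077850444527 tcp ux 0.43956025682783595
cap n [0.005 0.    1.   ] 5580 res 0.0005817290117503375 tilt 0.29947549890988223
n in tool [ 0.002 -0.002 -1.   ] turn about tool y 0.10446870294651807 about x -0.10213161125802359
pos [ 0.4401 -0.0412  0.2242] th -11.68 tilt 0.18 j [-0.29 -0.1   1.82  0.    1.43  1.49] F [-0.5 -0.1 -3.9] grip 4.87 t 37.08
delta cm [0.1  0.38 9.92] rot [-0.     0.003 -0.005] steps 2.4 0.0
```

View pics/w23.png

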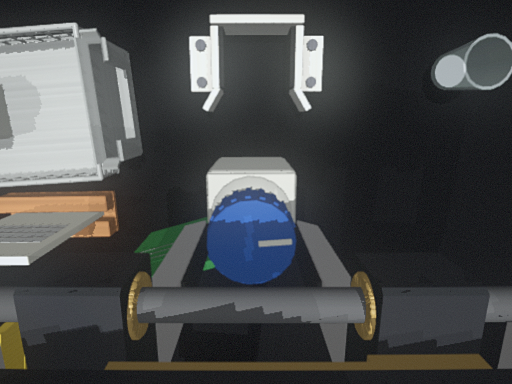

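```bash
sed -i "s/(Q\[:,2\]>t\[2\]-.085)/(Q[:,2]>t[2]-.062)/" h.py
python3 - <<'E'
from h import *
held('w24')
E
```

```text
held body ((452.4613952636719, -43.45207214355469), (64.09849548339844, 39.596435546875), 78.7333755493164) uy 46.04832693231159 tcp uy 45.85077346037561
holder mid uy 39.94513053959494 gap 0.06706471354496486 seat ux 0.5657187021060875 tcp ux 0.43959686889829824
```

Emit:
move_arm(series=[1, 0.3, 2.5, 0, 0, 0, 2, 0.6, 5, 0, 0, 0, 2.5, 0.6, 7, 0, 0, 0, 2.5, 0.6, 8.4, 0, 0, 0, 2.5, 0.6, 8.9, 0, 0, 0])

```text
time: 37.55
eef_pos: [0.4616, -0.0517, 0.1331]
orientation: [0.995, -0.102, -0.004, -0.001]
force: [-0.5, 0.9, -3.3]
grip_width: 0.517
```

Emit:
move_arm(series=[0, 0, 0, 0, 0, 0, 0, 0, 0, 0, 0, 0, 0, 0, 0, 0, 0, 0, 0, 0, 0, 0, 0, 0, 0, 0, 0, 0, 0, 0])

```text
time: 37.97
eef_pos: [0.4647, -0.0525, 0.1376]
orientation: [0.995, -0.102, 0.001, 0.0]
force: [0.2, 0.0, -2.3]
grip_width: 0.523
```

Run:
```python
from h import *
captilt(); held('w25')
to(.5623,-.0717,.1295,-11.4)
```

```text
cap n [0. 0. 1.] 5609 res 0.0005728642009639023 tilt 0.03350418679969019
n in tool [ 0.001 -0.    -1.   ] turn about tool y 0.07090217517190345 about x -0.021231935803100076
held body ((477.1179504394531, -54.76729202270508), (64.13719177246094, 39.86394119262695), 78.543212890625) uy 39.78381337113592 tcp uy 39.56943395814752
holder mid uy 39.97298578810377 gap 0.06719044372533749 seat ux 0.4651939980328137 tcp ux 0.4658375342818058
pos [ 0.4644 -0.0524  0.1372] th -11.66 tilt 0.04 j [-0.3   0.04  1.87 -0.    1.23  1.48] F [-0.8 -0.5 -2.8] grip 4.86 t 38.07
delta cm [ 9.98 -0.09  0.78] rot [ 0.    -0.001 -0.005] steps 2.4 0.0
```

Emit:
move_arm(series=[1.2, 0, 0.1, 0, 0, 0, 2.4, 0, 0.1, 0, 0, 0, 3.6, 0, 0.2, 0, 0, 0, 4.8, 0, 0.2, 0, 0, 0, 5.6, 0, 0.2, 0, 0, 0])

```text
time: 38.48
eef_pos: [0.5199, -0.064, 0.1347]
orientation: [0.995, -0.102, 0.0, 0.0]
force: [0.9, -0.2, -2.0]
grip_width: 0.52
```

Run:
```python
from h import *
captilt()
to(.5623,-.0717,.1295,-11.4)
```

```text
cap n [-0.     0.003  1.   ] 5575 res 0.0005875705522051547 tilt 0.15604625263500413
n in tool [ 0.001 -0.002 -1.   ] turn about tool y 0.07216921137704092 about x -0.14300701646177136
pos [ 0.5212 -0.0643  0.1349] th -11.67 tilt 0.11 j [-0.29  0.17  1.73  0.    1.24  1.49] F [ 2.  -0.9 -2.6] grip 4.86 t 38.53
delta cm [ 4.18 -0.11  0.55] rot [ 0.    -0.002 -0.005] steps 1.0 0.0
```

Emit:
move_arm(series=[1.2, -0.08, 0, 0, 0, -0.005, 2.4, -0.08, 0.1, 0, 0, -0.005, 3.4, -0.08, 0.1, 0, 0, -0.005, 4, -0.08, 0.2, 0, 0, -0.005, 4.1, -0.08, 0.3, 0, 0, -0.005])

```text
time: 38.95
eef_pos: [0.56, -0.0714, 0.1315]
orientation: [0.995, -0.099, -0.0, 0.0]
force: [0.2, -0.3, -3.2]
grip_width: 0.518
```

Run:
```python
from h import *
captilt()
to(.5623,-.0717,.1265,-11.4)
```

```text
cap n [0.001 0.002 1.   ] 5599 res 0.0005914791980994817 tilt 0.11187442453443058
n in tool [-0.001 -0.002 -1.   ] turn about tool y -0.07017147756651011 about x -0.11045756546095428
pos [ 0.5592 -0.0712  0.131 ] th -11.37 tilt 0.09 j [-0.28  0.25  1.64 -0.    1.25  1.49] F [ 0.1  1.4 -2.1] grip 4.9 t 39.0
delta cm [ 0.32 -0.01  0.45] rot [-0.     0.002  0.   ] steps 0.1 0.0
```

In cleanly this time. Lowering onto the bench, then turning.

Emit:
move_arm(series=[0.2, 0, 0.2, 0, 0, 0, 0.3, 0, 0.4, 0, 0, 0, 0.3, 0, 0.5, 0, 0, 0, 0.3, 0, 0.5, 0, 0, -0.12, 0.3, 0, 0.5, 0, 0, -0.24])

```text
time: 39.42
eef_pos: [0.5612, -0.0713, 0.1257]
orientation: [1.0, 0.023, -0.001, -0.001]
force: [-0.4, -0.0, -3.0]
grip_width: 0.52
```

Emit:
move_arm(series=[0, 0, 0, 0, 0, -0.12, 0, 0, 0, 0, 0, -0.24, 0, 0, 0, 0, 0, -0.36, 0, 0, 0, 0, 0, -0.48, 0, 0, 0, 0, 0, -0.6])

```text
time: 39.83
eef_pos: [0.5612, -0.0712, 0.1258]
orientation: [0.948, 0.318, -0.001, -0.001]
force: [-0.1, 0.4, -3.1]
grip_width: 0.517
```

Run:
```python
from h import *
to(.5623,-.0717,.1265,-11.4); print(env.sense()['wrist_torque'])
c=cap('side','s26')
cv2.imwrite('pics/s26z.png',cv2.resize(cv2.cvtColor(c['color'],cv2.COLOR_RGB2BGR)[120:270,150:330],None,fx=4,fy=4,interpolation=cv2.INTER_CUBIC))
```

```text
pos [ 0.5612 -0.0712  0.1258] th 37.04 tilt 0.15 j [-0.28  0.26  1.64  0.    1.24  0.64] F [-0.1  0.4 -3.1] grip 4.86 t 39.83
delta cm [ 0.06  0.11 -0.07] rot [-0.002  0.002  0.845] steps 0.0 6.8
[ 0.1543597   0.02670434 -0.22920127]
```

View pics/s26z.png

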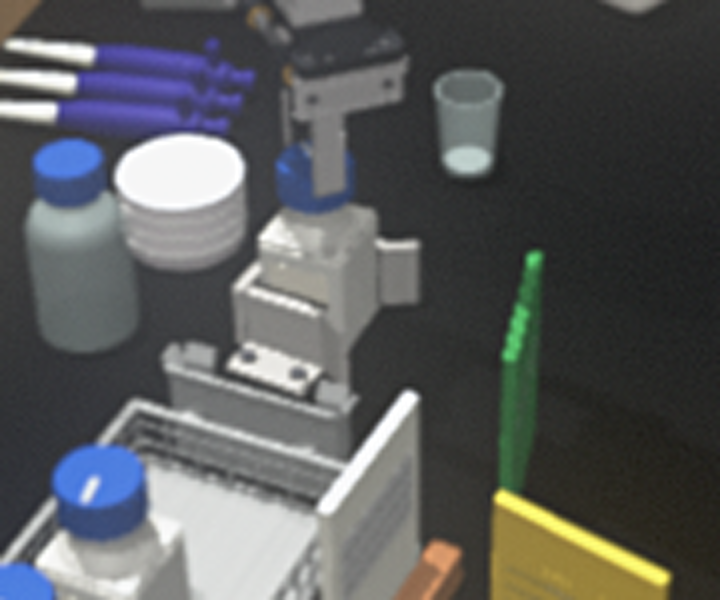

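Emit:
move_arm(series=[0, 0, 0, 0, 0, -0.12, 0, 0, 0, 0, 0, -0.24, 0, 0, 0, 0, 0, -0.36, 0, 0, 0, 0, 0, -0.48, 0, 0, 0, 0, 0, -0.6])

```text
time: 40.3
eef_pos: [0.5611, -0.0712, 0.1258]
orientation: [0.813, 0.583, -0.001, -0.001]
force: [-0.5, 0.2, -2.6]
grip_width: 0.521
```

Emit:
move_arm(series=[0, 0, 0, 0, 0, -0.12, 0, 0, 0, 0, 0, -0.24, 0, 0, 0, 0, 0, -0.36, 0, 0, 0, 0, 0, -0.48, 0, 0, 0, 0, 0, -0.6])

```text
time: 40.72
eef_pos: [0.561, -0.0713, 0.1258]
orientation: [0.604, 0.797, -0.0, -0.001]
force: [-0.4, 0.2, -2.7]
grip_width: 0.52
```

Emit:
move_arm(series=[0, 0, 0, 0, 0, -0.12, 0, 0, 0, 0, 0, -0.24, 0, 0, 0, 0, 0, -0.36, 0, 0, 0, 0, 0, -0.48, 0, 0, 0, 0, 0, -0.6])

```text
time: 41.13
eef_pos: [0.5609, -0.0714, 0.1258]
orientation: [0.342, 0.94, -0.0, -0.002]
force: [-0.1, 0.9, -3.8]
grip_width: 0.523
```

Emit:
move_arm(series=[0, 0, 0, 0, 0, -0.12, 0, 0, 0, 0, 0, -0.24, 0, 0, 0, 0, 0, -0.36, 0, 0, 0, 0, 0, -0.48, 0, 0, 0, 0, 0, -0.6])

```text
time: 41.55
eef_pos: [0.5609, -0.0715, 0.1258]
orientation: [0.049, 0.999, 0.0, -0.002]
force: [-1.3, -0.9, -2.3]
grip_width: 0.52
```

Emit:
move_arm(series=[0, 0, -1.5, 0, 0, 0, 0, 0, -4.5, 0, 0, 0, 0, 0, -8, 0, 0, 0, 0, 0, -11, 0, 0, 0, 0, 0, -12, 0, 0, 0])

```text
time: 41.97
eef_pos: [0.5648, -0.0725, 0.2522]
orientation: [0.051, 0.999, -0.001, 0.004]
force: [0.5, -1.2, -0.9]
grip_width: 0.524
```

Run:
```python
from h import *
to(.556,.158,.245,174.3)
c=cap('side','s27')
cv2.imwrite('pics/s27z.png',cv2.resize(cv2.cvtColor(c['color'],cv2.COLOR_RGB2BGR)[90:270,150:330],None,fx=3.3,fy=3.3,interpolation=cv2.INTER_CUBIC))
captilt()
```

```text
pos [ 0.5648 -0.0725  0.2522] th 174.15 tilt 0.51 j [-0.28  0.15  1.5  -0.    1.48 -1.75] F [ 0.5 -1.2 -0.9] grip 4.92 t 41.97
delta cm [ 3.23 22.84  0.65] rot [-0.002  0.009 -0.003] steps 5.5 0.1
cap n [-0.011  0.002  1.   ] 5569 res 0.0005821213460317801 tilt 0.6416013779267438
n in tool [ 0.006 -0.    -1.   ] turn about tool y 0.34086991600566297 about x -0.02112863558917974
```

View pics/s27z.png

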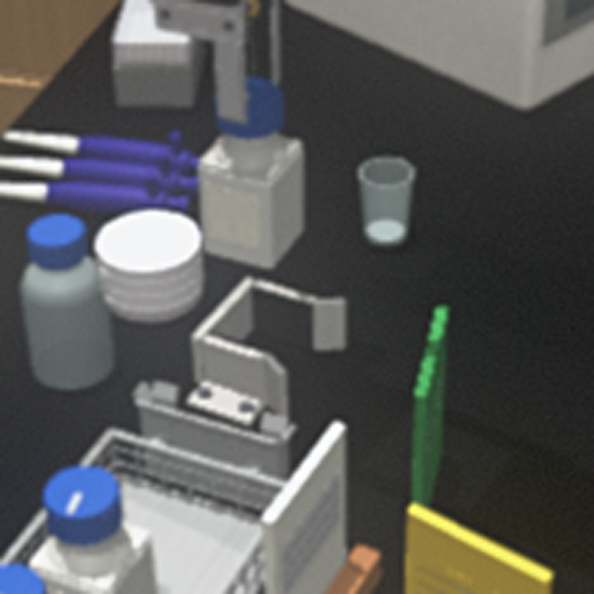

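Emit:
move_arm(series=[0.4, 3, 0, 0, 0, 0, 1, 7, 0, 0, 0, 0, 1.6, 11, 0, 0, 0, 0, 2.2, 15, 0, 0, 0, 0, 2.6, 18.5, 0, 0, 0, 0])

```text
time: 42.48
eef_pos: [0.5521, 0.117, 0.2427]
orientation: [0.05, 0.999, 0.0, -0.004]
force: [0.5, 0.6, -2.6]
grip_width: 0.521
```

Emit:
move_arm(series=[0.2, 3, 0, 0, 0, 0, 0.3, 4.6, 0, 0, 0, 0, 0.3, 4.6, 0, 0, 0, 0, 0.3, 4.6, 0, 0, 0, 0])

```text
time: 42.82
eef_pos: [0.5545, 0.1614, 0.2432]
orientation: [0.049, 0.999, -0.001, -0.003]
force: [-0.2, 0.2, -1.3]
grip_width: 0.518
```

```bash
sed -i 's/^    h=Q\[(Q\[:,2\]>0.042/    if t[1]>.05: return\n&/' h.py
python3 - <<'E'
from h import *
to(.559,.161,.1335,174.3)
held('w28')
E
```

```text
pos [0.5545 0.1614 0.2432] th 174.35 tilt 0.36 j [ 0.13  0.19  1.48 -0.    1.48 -1.34] F [-0.2  0.2 -1.3] grip 4.87 t 42.82
delta cm [-0.52  0.02 10.96] rot [-0.002 -0.006  0.001] steps 2.6 0.1
held body ((542.5589599609375, 162.72756958007812), (63.73356628417969, 40.4337158203125), 82.53309631347656) uy 265.8853763084648 tcp uy 266.9536766858677
```

View pics/w28.png

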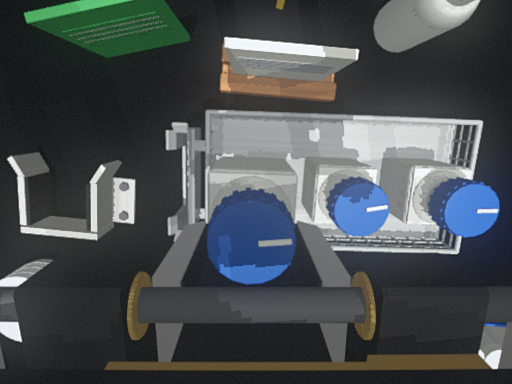

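Emit:
move_arm(series=[-0.3, 0, 3, 0, 0, 0, -0.4, 0, 6, 0, 0, 0, -0.4, 0, 8.5, 0, 0, 0, -0.4, 0, 10, 0, 0, 0, -0.4, 0, 10.6, 0, 0, 0])

```text
time: 43.28
eef_pos: [0.5571, 0.1584, 0.1357]
orientation: [0.051, 0.999, -0.001, -0.005]
force: [0.4, 0.6, -2.7]
grip_width: 0.519
```

Emit:
move_arm(series=[0, 0, 0, 0, 0, 0, 0, 0, 0, 0, 0, 0, 0, 0, 0.1, 0, 0, 0, 0, 0, 0.2, 0, 0, 0, 0, 0, 0.2, 0, 0, 0])

```text
time: 43.7
eef_pos: [0.5611, 0.1606, 0.1397]
orientation: [0.05, 0.999, 0.0, 0.001]
force: [-0.4, 0.8, -1.7]
grip_width: 0.521
```

Run:
```python
from h import *
to(.559,.161,.1335,174.3)
```

```text
pos [0.5611 0.1606 0.1397] th 174.26 tilt 0.08 j [ 0.13  0.28  1.58  0.    1.28 -1.34] F [-0.4  0.8 -1.7] grip 4.89 t 43.7
delta cm [0.21 0.02 0.62] rot [ 0.001  0.001 -0.001] steps 0.2 0.0
```

Emit:
move_arm(series=[0, 0, 0.2, 0, 0, 0, 0, 0, 0.4, 0, 0, 0, 0, 0, 0.55, 0, 0, 0, 0, 0, 0.65, 0, 0, 0, 0, 0, 0.65, 0, 0, 0])

```text
time: 44.12
eef_pos: [0.561, 0.1608, 0.1335]
orientation: [0.05, 0.999, 0.0, 0.0]
force: [-1.6, -0.2, 4.3]
grip_width: 0.519
```

Emit:
move_arm(series=[0, 0, 0, 0, 0, 0, 0, 0, 0, 0, 0, 0, 0, 0, 0, 0, 0, 0, 0, 0, 0, 0, 0, 0])

```text
time: 44.45
eef_pos: [0.5609, 0.1608, 0.1335]
orientation: [0.05, 0.999, 0.0, 0.0]
force: [-1.3, 0.3, 5.9]
grip_width: 0.522
```

Run:
```python
from h import *
to(.559,.161,.1335,174.3)
```

```text
pos [0.5609 0.1608 0.1335] th 174.27 tilt 0.06 j [ 0.13  0.29  1.59  0.    1.26 -1.34] F [-1.3  0.3  5.9] grip 4.91 t 44.45
delta cm [ 0.19 -0.   -0.  ] rot [ 0.001  0.001 -0.   ] steps 0.0 0.0
```

Emit:
move_arm(series=[0, 0, 0, 0, 0, 0, 0, 0, 0, 0, 0, 0, 0, 0, 0, 0, 0, 0, 0, 0, 0, 0, 0, 0], grip=7)

```text
time: 44.78
eef_pos: [0.56, 0.1606, 0.1315]
orientation: [0.05, 0.999, 0.0, -0.001]
force: [-0.2, 0.9, 1.6]
grip_width: 0.734
```

Emit:
move_arm(series=[0, 0, -2, 0, 0, 0, 0, 0, -6, 0, 0, 0, 0, 0, -10, 0, 0, 0, 0, 0, -14, 0, 0, 0, 0, 0, -18, 0, 0, 0])

```text
time: 45.2
eef_pos: [0.5599, 0.1605, 0.3132]
orientation: [0.05, 0.999, 0.0, -0.001]
force: [0.4, 0.4, -0.3]
grip_width: 0.747
```

Run:
```python
from h import *
cs,Ps=both()
A=np.concatenate([P.reshape(-1,3) for P in Ps]); A=A[np.isfinite(A[:,0])]
for P,n in zip(Ps,'ts'):
    Q=P.reshape(-1,3);m=(Q[:,2]>.145)&(Q[:,2]<.165)&(Q[:,0]>.4)&(Q[:,0]<.48)&(Q[:,1]>.13)&(Q[:,1]<.28)
    q=Q[m]; print(n,m.sum(),cv2.minAreaRect((q[:,:2]*1000).astype(np.float32)),np.percentile(q[:,2],[2,98]))
    m=(Q[:,2]>.05)&(Q[:,2]<.165)&(Q[:,0]>.4)&(Q[:,0]<.48)&(Q[:,1]>.13)&(Q[:,1]<.28)
    print(cv2.minAreaRect((Q[m][:,:2]*1000).astype(np.float32)),Q[m][:,2].max())
cv2.imwrite('pics/s29.png',cv2.cvtColor(cs[1]['color'],cv2.COLOR_RGB2BGR)[90:350,100:340])
c=cap('wrist','w29')
to(.436,.205,.32,78)
```

```text
Traceback (most recent call last):
IndexError: index -1 is out of bounds for axis 0 with size 0
```

Run:
```python
from h import *
c=cap('side','s29'); cv2.imwrite('pics/s29.png',cv2.cvtColor(c['color'],cv2.COLOR_RGB2BGR)[90:350,100:340])
c=cap('wrist','w29'); np.save('w29.npy',cloud(c))
to(.436,.205,.34,78)
```

```text
pos [0.5612 0.1607 0.3134] th 174.27 tilt 0.15 j [ 0.13  0.16  1.37  0.    1.61 -1.34] F [-0.3 -0.4 -1. ] grip 6.99 t 45.4
delta cm [12.89  3.16 -2.69] rot [3.00e-03 1.00e-03 1.68e+00] steps 3.2 13.4
```

View pics/s29.png

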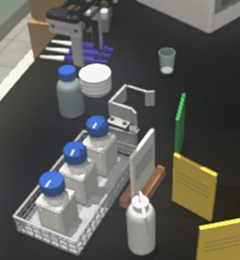

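View pics/w29.png

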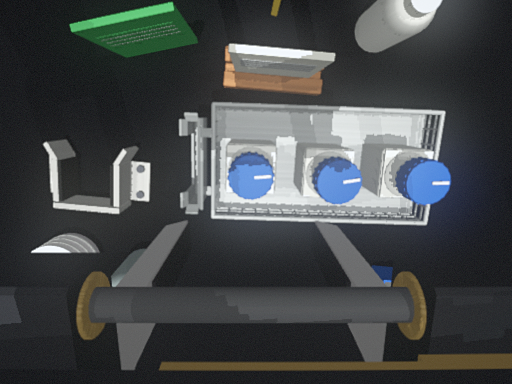

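Run:
```python
from h import *
P=np.load('w29.npy').reshape(-1,3);P=P[np.isfinite(P[:,0])]
a=np.radians(-7.7); ux=np.array([np.cos(a),np.sin(a)]);uy=np.array([-np.sin(a),np.cos(a)])
c0=np.array([.57,.259]); X=(P[:,:2]-c0)@ux;Y=(P[:,:2]-c0)@uy
m=(Y>-.215)&(Y<-.13)&(np.abs(X)<.09)&(P[:,2]>.012)
s=5000
im=np.zeros((900//1,430,3),np.uint8)
for x,y,z in zip(X[m],Y[m],P[m,2]):
    r=int((.09-x)*s);cc=int((-.13-y)*s)
    if 0<=r<900 and 0<=cc<430:
        col=(0,0,255) if z>.078 else (0,255,0) if z>.07 else (255,120,0) if z>.05 else (90,90,90)
        cv2.circle(im,(cc,r),2,col,-1)
cv2.imwrite('pics/pk.png',cv2.resize(im,None,fx=.66,fy=.66))
h,e=np.histogram(P[m][:,2],bins=np.arange(.01,.1,.005));print(h)
print(P[m][:,2].max())
```

```text
[ 96  35 322  48  80  42  64  24 596 192  17  36 185 292 446  42   2]
0.4552778277000348
```

View pics/pk.png

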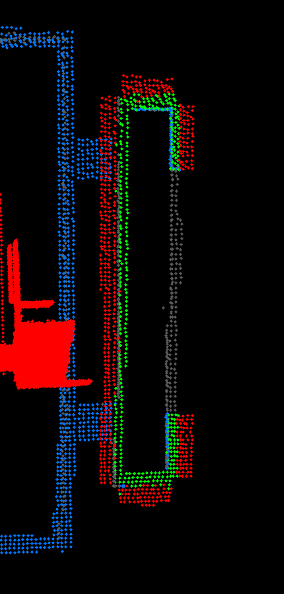

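Three bottles stand in the basket, caps turned. The pocket's rim resolves well (slot centre about (0.549, 0.086)). Going to the card now.

Emit:
move_arm(series=[2, 0.5, -0.6, 0, 0, 0.12, 4, 1, -1.2, 0, 0, 0.24, 6, 1.5, -1.8, 0, 0, 0.36, 8, 2, -2.4, 0, 0, 0.48, 10, 2.5, -2.7, 0, 0, 0.6])

```text
time: 45.82
eef_pos: [0.4615, 0.1954, 0.3365]
orientation: [0.346, 0.938, -0.001, -0.002]
force: [-0.2, 1.0, -0.3]
grip_width: 0.743
```

Emit:
move_arm(series=[0, 0, 0, 0, 0, 0.12, 0, 0, 0, 0, 0, 0.24, 0, 0, 0, 0, 0, 0.36, 0, 0, 0, 0, 0, 0.48, 0, 0, 0, 0, 0, 0.6])

```text
time: 46.23
eef_pos: [0.462, 0.1952, 0.3358]
orientation: [0.608, 0.794, -0.002, -0.002]
force: [-0.2, 1.2, 0.5]
grip_width: 0.746
```

Run:
```python
from h import *
to(.436,.205,.34,78)
```

```text
pos [0.462  0.1952 0.3358] th 105.18 tilt 0.37 j [ 0.23 -0.02  1.52  0.    1.65 -0.04] F [-0.2  1.2  0.5] grip 7.01 t 46.23
delta cm [ 1.63 -2.26 -0.4 ] rot [-0.006  0.001  0.474] steps 0.7 3.8
```

Emit:
move_arm(series=[0.8, -1.1, 0, 0, 0, 0.12, 1.6, -2.3, 0, 0, 0, 0.24, 1.6, -2.3, 0, 0, 0, 0.36, 1.6, -2.3, 0, 0, 0, 0.47, 1.6, -2.3, 0, 0, 0, 0.47], grip=3)

```text
time: 46.65
eef_pos: [0.4356, 0.2045, 0.3361]
orientation: [0.774, 0.633, -0.003, -0.001]
force: [0.1, -0.2, -0.1]
grip_width: 0.425
```

Run:
```python
from h import *
to(.436,.205,.34,78)
c=cap('wrist','w30'); P=cloud(c)
Q=P.reshape(-1,3);Q=Q[np.isfinite(Q[:,0])]
m=(Q[:,2]>.148)&(Q[:,2]<.162)&(np.abs(Q[:,0]-.436)<.06)&(np.abs(Q[:,1]-.205)<.09)
print(m.sum(),np.percentile(Q[m][:,2],[5,50,95]),cv2.minAreaRect((Q[m][:,:2]*1000).astype(np.float32)))
```

```text
pos [0.4356 0.2045 0.3361] th 78.5 tilt 0.35 j [ 0.26 -0.07  1.56  0.    1.65  0.46] F [ 0.1 -0.2 -0.1] grip 4.0 t 46.65
delta cm [ 0.06  0.03 -0.39] rot [-0.006  0.002  0.009] steps 0.1 0.1
647 [0.15261936 0.15389565 0.15498711] ((437.7679443359375, 204.0941162109375), (104.69763946533203, 7.902149677276611), 78.76557159423828)
```

View pics/w30.png

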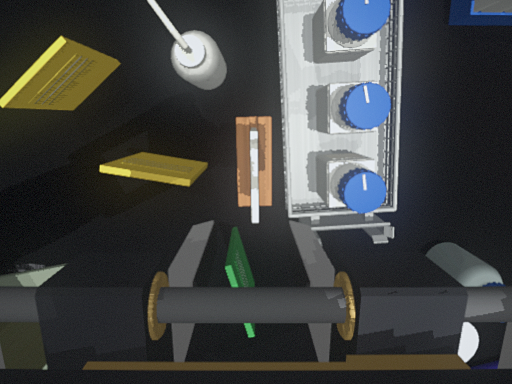

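Emit:
move_arm(series=[0, 0.2, 4, 0, 0, -0.004, 0, 0.22, 8, 0, 0, -0.004, 0, 0.22, 12, 0, 0, -0.004, 0, 0.22, 14, 0, 0, -0.004, 0, 0.22, 14, 0, 0, -0.004])

```text
time: 47.12
eef_pos: [0.4336, 0.2027, 0.1916]
orientation: [0.772, 0.636, -0.007, -0.004]
force: [-0.5, 0.6, -0.5]
grip_width: 0.32
```

Emit:
move_arm(series=[0, 0, 0, 0, 0, 0, 0, 0, 0, 0, 0, 0, 0, 0, 0, 0, 0, 0])

```text
time: 47.37
eef_pos: [0.4407, 0.2047, 0.2013]
orientation: [0.772, 0.635, 0.002, 0.001]
force: [0.2, 0.1, -0.4]
grip_width: 0.318
```

```bash
cat >> h.py <<'E'
def card(zlo,zhi,x,y,name=None):
    c=cap('wrist',name); Q=cloud(c).reshape(-1,3);Q=Q[np.isfinite(Q[:,0])]
    m=(Q[:,2]>zlo)&(Q[:,2]<zhi)&(np.hypot(Q[:,0]-x,Q[:,1]-y)<.075)
    r=cv2.minAreaRect((Q[m][:,:2]*1000).astype(np.float32)); print('card',m.sum(),np.percentile(Q[m][:,2],[5,50,95]),r); return r
E
python3 - <<'E'
from h import *
to(.4378,.2041,.128,78.7)
card(.148,.162,.438,.204,'w31')
E
```

```text
pos [0.4407 0.2047 0.2013] th 78.85 tilt 0.2 j [0.26 0.01 1.76 0.   1.37 0.45] F [ 0.2  0.1 -0.4] grip 2.99 t 47.37
delta cm [-0.13 -0.3   7.33] rot [ 0.003 -0.002  0.003] steps 1.8 0.0
card 1503 [0.15269276 0.15391508 0.1550211 ] ((403.2620544433594, 210.78709411621094), (104.99999237060547, 78.94268798828125), 79.5099105834961)
```

Emit:
move_arm(series=[0, 0, 0, 0, 0, 0, 0, 0, 0, 0, 0, 0, 0, 0, 0, 0, 0, 0, 0, 0, 0, 0, 0, 0])

```text
time: 47.75
eef_pos: [0.4392, 0.2044, 0.1995]
orientation: [0.773, 0.635, 0.0, -0.0]
force: [-1.3, -0.0, 0.8]
grip_width: 0.317
```

Run:
```python
from h import *
to(.4378,.2041,.128,78.7)
card(.148,.162,.45,.207,'w31')
```

```text
pos [0.4392 0.2044 0.1995] th 78.82 tilt 0.02 j [0.26 0.01 1.76 0.   1.37 0.45] F [-1.3 -0.   0.8] grip 2.98 t 47.75
delta cm [-0.06 -0.13  7.15] rot [-0.    -0.     0.002] steps 1.7 0.0
card 1535 [0.152758   0.15393486 0.15499231] ((438.1577453613281, 204.45684814453125), (104.62592315673828, 8.015266418457031), 79.50035858154297)
```

View pics/w31.png

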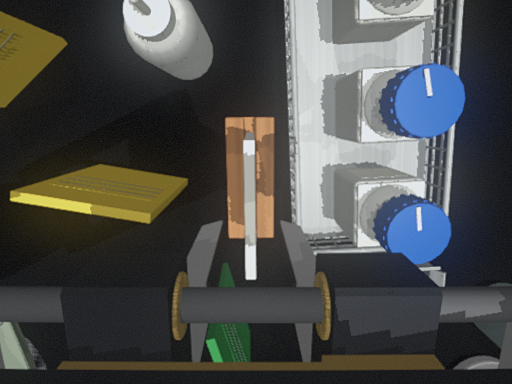

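Emit:
move_arm(series=[0, -0.1, 2, 0, 0, -0.012, 0, -0.1, 4, 0, 0, -0.012, 0, -0.1, 6, 0, 0, -0.012, 0, -0.1, 7, 0, 0, -0.012, 0, -0.1, 7.1, 0, 0, -0.012])

```text
time: 48.22
eef_pos: [0.4358, 0.2039, 0.1255]
orientation: [0.769, 0.639, -0.003, -0.002]
force: [0.1, -0.8, -0.6]
grip_width: 0.32
```

Emit:
move_arm(series=[0, 0, 0, 0, 0, 0, 0, 0, 0, 0, 0, 0, 0, 0, 0, 0, 0, 0, 0, 0, 0, 0, 0, 0])

```text
time: 48.55
eef_pos: [0.439, 0.2048, 0.1293]
orientation: [0.769, 0.639, 0.001, 0.0]
force: [0.0, 0.0, 0.4]
grip_width: 0.317
```

Emit:
move_arm(series=[0, 0, 0, 0, 0, 0, 0, 0, 0, 0, 0, 0, 0, 0, 0, 0, 0, 0, 0, 0, 0, 0, 0, 0, 0, 0, 0, 0, 0, 0], grip=0.4, grip_force=30)

```text
time: 48.97
eef_pos: [0.4381, 0.2045, 0.1282]
orientation: [0.769, 0.639, -0.0, -0.0]
force: [0.4, 0.1, 1.0]
grip_width: 0.08
```

Run:
```python
from h import *
to(.4378,.2041,.128,78.7)
card(.148,.162,.45,.207,'w32')
```

```text
pos [0.4381 0.2045 0.1282] th 79.5 tilt 0.04 j [0.26 0.09 1.84 0.   1.22 0.44] F [0.4 0.1 1. ] grip 0.75 t 48.97
delta cm [-0.05 -0.02  0.02] rot [-0.001 -0.     0.014] steps 0.0 0.1
card 2927 [0.1521063  0.15400438 0.157744  ] ((436.3539733886719, 204.87562561035156), (103.92423248291016, 31.326004028320312), 67.90988159179688)
```

Emit:
move_arm(series=[0, 0, -2, 0, 0, 0, 0, 0, -5, 0, 0, 0, 0, 0, -9, 0, 0, 0, 0, 0, -13, 0, 0, 0, 0, 0, -16.5, 0, 0, 0])

```text
time: 49.43
eef_pos: [0.4379, 0.2045, 0.2951]
orientation: [0.769, 0.639, -0.0, -0.0]
force: [1.2, -0.6, -1.9]
grip_width: 0.085
```

Run:
```python
from h import *
to(.549,.0861,.29,-7.7)
```

```text
pos [0.4379 0.2045 0.2951] th 79.5 tilt 0.03 j [ 0.26 -0.05  1.63  0.    1.57  0.44] F [ 1.2 -0.6 -1.9] grip 0.8 t 49.43
delta cm [-9.61 13.08  0.5 ] rot [-1.000e-03  0.000e+00  1.522e+00] steps 3.9 12.2
```

Emit:
move_arm(series=[-1, 1.3, -0.5, 0, 0, 0.12, -2.5, 3.5, -1, 0, 0, 0.24, -4.5, 6, -1, 0, 0, 0.36, -6.5, 9, -1, 0, 0, 0.48, -8.5, 12, -1, 0, 0, 0.6])

```text
time: 49.85
eef_pos: [0.5411, 0.0982, 0.3029]
orientation: [0.924, 0.381, -0.0, -0.0]
force: [0.4, 0.3, -0.7]
grip_width: 0.083
```

Emit:
move_arm(series=[0, 0, 0, 0, 0, 0.12, 0, 0, 0, 0, 0, 0.24, 0, 0, 0, 0, 0, 0.36, 0, 0, 0, 0, 0, 0.48, 0, 0, 0, 0, 0, 0.6])

```text
time: 50.27
eef_pos: [0.5403, 0.0988, 0.3021]
orientation: [0.996, 0.09, -0.001, -0.0]
force: [0.1, 0.1, 0.4]
grip_width: 0.085
```

Run:
```python
from h import *
to(.549,.0861,.29,-7.7)
```

```text
pos [0.5403 0.0988 0.3021] th 10.38 tilt 0.14 j [0.02 0.09 1.46 0.   1.59 1.41] F [0.1 0.1 0.4] grip 0.8 t 50.27
delta cm [0.63 1.41 1.21] rot [-0.     0.002  0.316] steps 0.5 2.5
```

Emit:
move_arm(series=[0.6, 1.4, 0, 0, 0, 0.12, 0.6, 1.4, 0, 0, 0, 0.24, 0.6, 1.4, 0, 0, 0, 0.316, 0.6, 1.4, 0, 0, 0, 0.316, 0.6, 1.4, 0, 0, 0, 0.316])

```text
time: 50.68
eef_pos: [0.5488, 0.0864, 0.3024]
orientation: [0.998, -0.063, -0.001, -0.0]
force: [0.4, -0.3, -0.6]
grip_width: 0.083
```

Run:
```python
from h import *
to(.549,.0861,.29,-7.7)
c=cap('wrist','w33'); P=cloud(c); np.save('w33.npy',P); s=cap('side','s33')
cv2.imwrite('pics/s33z.png',cv2.resize(cv2.cvtColor(s['color'],cv2.COLOR_RGB2BGR)[60:280,120:320],None,fx=2.7,fy=2.7,interpolation=cv2.INTER_CUBIC))
```

```text
pos [0.5488 0.0864 0.3024] th -7.25 tilt 0.12 j [0.   0.11 1.45 0.   1.59 1.7 ] F [ 0.4 -0.3 -0.6] grip 0.78 t 50.68
delta cm [0.02 0.02 1.24] rot [0.    0.002 0.008] steps 0.3 0.1
```

View pics/w33.png

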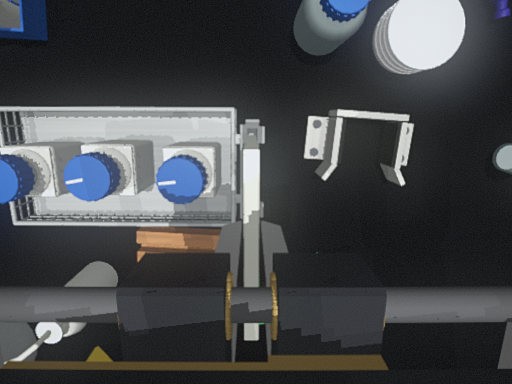

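View pics/s33z.png

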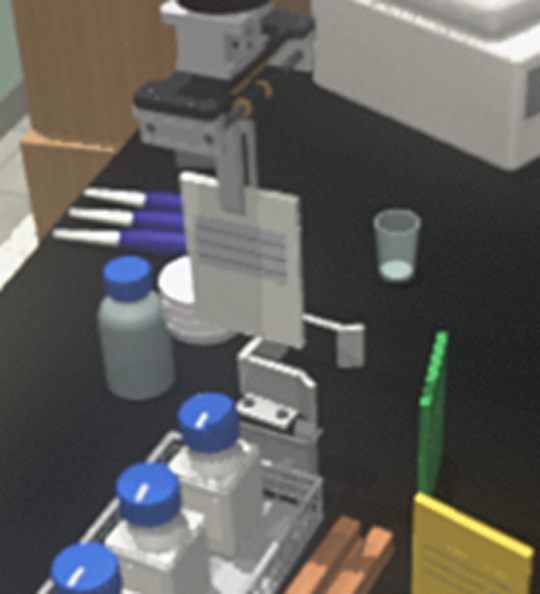

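```bash
cat > pk.py <<'E'
from h import *
def pkplot(P,name,a=-7.5):
    P=P.reshape(-1,3);P=P[np.isfinite(P[:,0])]
    a=np.radians(a); ux=np.array([np.cos(a),np.sin(a)]);uy=np.array([-np.sin(a),np.cos(a)])
    c0=np.array([.549,.0861]); X=(P[:,:2]-c0)@ux;Y=(P[:,:2]-c0)@uy
    t=env.sense()['eef_pos']; tt=t[:2]-c0
    print('tcp in pocket frame mm',tt@ux*1000,tt@uy*1000)
    m=(np.abs(Y)<.03)&(np.abs(X)<.075)&(P[:,2]>t[2]+.015)&(P[:,2]<t[2]+.05)
    if m.sum()>20: 
        print('card top X',np.percentile(X[m],[.5,99.5])*1000,'Y',np.percentile(Y[m],[1,50,99])*1000,'z',np.percentile(P[m][:,2],[5,95]),cv2.minAreaRect((P[m][:,:2]*1000).astype(np.float32)))
    s=8000; im=np.zeros((int(.16*s),int(.06*s),3),np.uint8)
    m=(np.abs(Y)<.03)&(np.abs(X)<.08)&(P[:,2]>.012)&(P[:,2]<.1)
    for x,y,z in zip(X[m],Y[m],P[m,2]):
        col=(0,0,255) if z>.078 else (0,255,0) if z>.07 else (255,120,0) if z>.05 else (90,90,90)
        cv2.circle(im,(int((.03-y)*s),int((.08-x)*s)),2,col,-1)
    for k in range(-3,4): cv2.line(im,(int((.03-k*.01)*s),0),(int((.03-k*.01)*s),12 if k else 60),(255,255,255),1)
    for k in range(-7,8): cv2.line(im,(0,int((.08-k*.01)*s)),(12 if k else 50,int((.08-k*.01)*s)),(255,255,255),1)
    cv2.imwrite('pics/'+name,cv2.resize(im,None,fx=.6,fy=.47))
E
python3 - <<'E'
from pk import *
pkplot(np.load('w33.npy'),'pk33.png'); pkplot(np.load('w29.npy'),'pk29.png')
a=cv2.imread('pics/pk33.png');b=cv2.imread('pics/pk29.png');cv2.imwrite('pics/pkb.png',np.hstack([a,b]))
E
```

```text
tcp in pocket frame mm -0.1412804019596763 0.35523599062971006
card top X [-51.59274675  52.40433355] Y [-14.67231647   0.46235824  15.68947593] z [0.32419304 0.34832417] ((549.0924072265625, 84.65296936035156), (104.20840454101562, 31.67253875732422), 4.252384185791016)
tcp in pocket frame mm -0.1412804019596763 0.35523599062971006
card top X [-4.49567543 -3.62853747] Y [28.69463435 29.53676247 29.97384533] z [0.33065273 0.35171724] ((548.7999877929688, 115.69290161132812), (1.3454091548919678, 0.788245439529419), 88.19092559814453)
```

View pics/pkb.png

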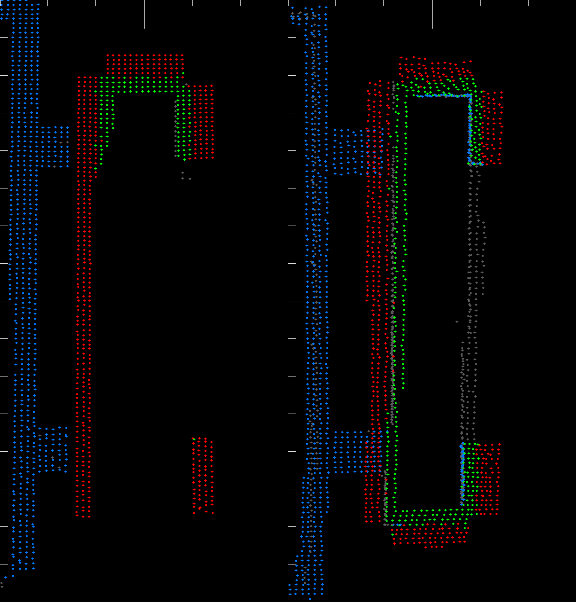

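Emit:
move_arm(series=[0, 0.05, 2.5, 0, 0, 0.004, 0, 0.05, 5, 0, 0, 0.004, 0, 0.05, 7, 0, 0, 0.004, 0, 0.05, 8.2, 0, 0, 0.004, 0, 0.05, 8.4, 0, 0, 0.004])

```text
time: 51.2
eef_pos: [0.5469, 0.086, 0.2157]
orientation: [0.998, -0.066, -0.003, 0.0]
force: [0.2, -0.2, -1.9]
grip_width: 0.087
```

Emit:
move_arm(series=[0, 0, 0, 0, 0, 0, 0, 0, 0, 0, 0, 0, 0, 0, 0, 0, 0, 0, 0, 0, 0, 0, 0, 0, 0, 0, 0, 0, 0, 0])

```text
time: 51.62
eef_pos: [0.5497, 0.0859, 0.2202]
orientation: [0.998, -0.066, 0.001, -0.0]
force: [-0.3, 0.5, -1.0]
grip_width: 0.086
```

Run:
```python
from pk import *
to(.549,.0861,.132,-7.5)
c=cap('wrist','w34'); pkplot(cloud(c),'pk34.png')
s=cap('side','s34')
cv2.imwrite('pics/s34z.png',cv2.resize(cv2.cvtColor(s['color'],cv2.COLOR_RGB2BGR)[120:280,160:300],None,fx=4,fy=3.7,interpolation=cv2.INTER_CUBIC))
```

```text
pos [0.5497 0.0859 0.2202] th -7.59 tilt 0.08 j [-0.    0.15  1.57  0.    1.42  1.7 ] F [-0.3  0.5 -1. ] grip 0.81 t 51.62
delta cm [-0.09 -0.01  8.82] rot [-0.    -0.001 -0.001] steps 2.1 0.0
tcp in pocket frame mm 0.5743682731441146 -0.102321829890947
card top X [-50.80226372  53.26854144] Y [-15.09152269   0.23729299  15.30792698] z [0.24156233 0.26587056] ((549.8870239257812, 84.19876098632812), (104.21167755126953, 31.65078353881836), 4.058658123016357)
```

View pics/s34z.png

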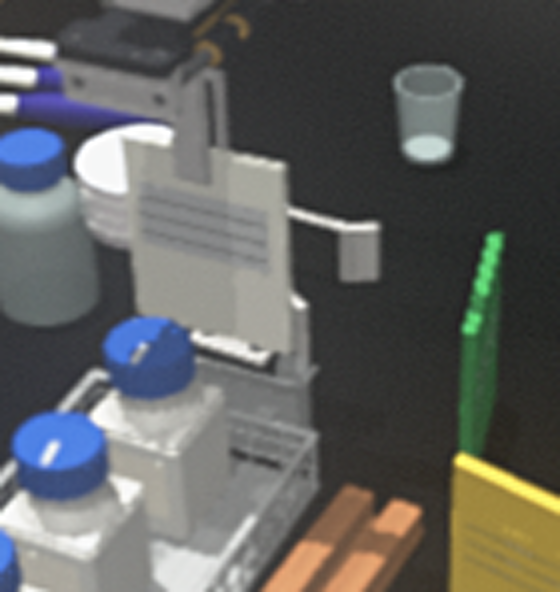

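View pics/w34.png

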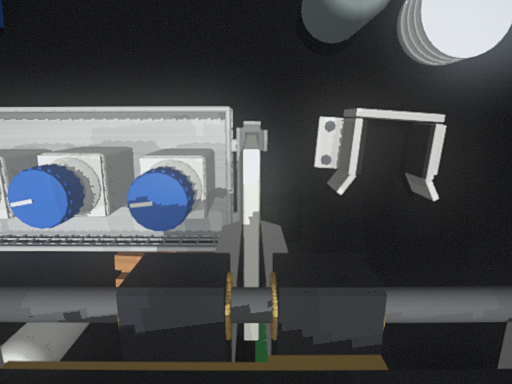

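Emit:
move_arm(series=[-0.07, 0, 0.8, 0, 0, 0, -0.07, 0, 1.6, 0, 0, 0, -0.07, 0, 2.4, 0, 0, 0, -0.07, 0, 3.2, 0, 0, 0, -0.07, 0, 4, 0, 0, 0])

```text
time: 52.13
eef_pos: [0.5476, 0.086, 0.1773]
orientation: [0.998, -0.066, -0.001, -0.0]
force: [0.4, 1.6, -1.2]
grip_width: 0.079
```

Run:
```python
from pk import *
to(.549,.0861,.132,-7.5)
c=cap('wrist','w35'); pkplot(cloud(c),'pk35.png')
s=cap('side','s35')
cv2.imwrite('pics/s35z.png',cv2.resize(cv2.cvtColor(s['color'],cv2.COLOR_RGB2BGR)[120:280,160:300],None,fx=4,fy=3.7,interpolation=cv2.INTER_CUBIC))
```

```text
pos [0.5476 0.086  0.1773] th -7.6 tilt 0.14 j [-0.    0.19  1.62  0.    1.34  1.7 ] F [ 0.4  1.6 -1.2] grip 0.74 t 52.13
delta cm [ 0.14 -0.03  4.53] rot [ 0.     0.002 -0.002] steps 1.1 0.0
tcp in pocket frame mm -2.178061361630358 -0.4210935174453264
card top X [-52.70962663  51.28643203] Y [-15.32518757   0.05378907  15.05419389] z [0.19711488 0.22205986] ((547.8824462890625, 84.29297637939453), (104.15498352050781, 31.65789031982422), 3.870788097381592)
```

View pics/s35z.png

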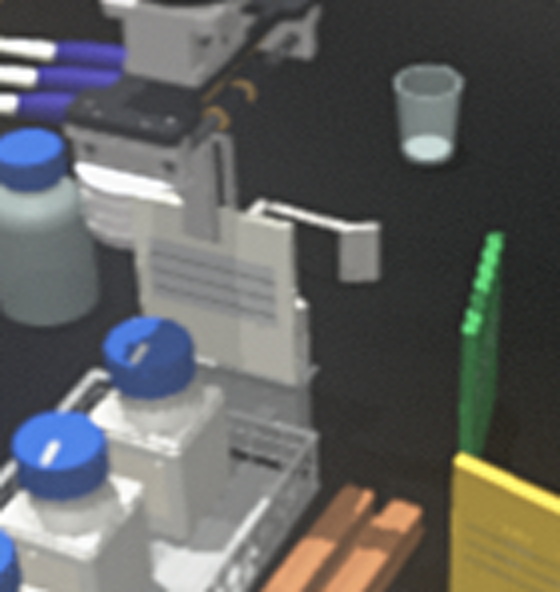

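The card's lower edge is now hidden behind the pocket's rim at (297,383), so it is inside. Pushing down to home.

Emit:
move_arm(series=[0.07, 0, 0.8, 0, 0, 0, 0.07, 0, 1.6, 0, 0, 0, 0.07, 0, 2.4, 0, 0, 0, 0.07, 0, 3.2, 0, 0, 0, 0.07, 0, 4, 0, 0, 0])

```text
time: 52.65
eef_pos: [0.5486, 0.086, 0.1378]
orientation: [0.998, -0.066, -0.001, -0.0]
force: [0.0, -0.1, -1.2]
grip_width: 0.083
```

Emit:
move_arm(series=[0, 0, 0, 0, 0, 0, 0, 0, 0.2, 0, 0, 0, 0, 0, 0.3, 0, 0, 0, 0, 0, 0.3, 0, 0, 0])

```text
time: 52.98
eef_pos: [0.549, 0.086, 0.136]
orientation: [0.998, -0.066, -0.0, -0.0]
force: [0.1, 0.8, -1.1]
grip_width: 0.079
```

Run:
```python
from pk import *
to(.549,.0861,.132,-7.5)
```

```text
pos [0.549 0.086 0.136] th -7.59 tilt 0.04 j [-0.    0.23  1.66  0.    1.26  1.7 ] F [ 0.1  0.8 -1.1] grip 0.75 t 52.98
delta cm [-0.01 -0.01  0.4 ] rot [-0.     0.001 -0.002] steps 0.1 0.0
```

Emit:
move_arm(series=[0, 0, 0.2, 0, 0, 0, 0, 0, 0.4, 0, 0, 0, 0, 0, 0.5, 0, 0, 0, 0, 0, 0.5, 0, 0, 0])

```text
time: 53.32
eef_pos: [0.5494, 0.086, 0.1322]
orientation: [0.998, -0.066, 0.0, -0.0]
force: [-2.4, 0.0, 4.7]
grip_width: 0.085
```

Emit:
move_arm(series=[0, 0, 0, 0, 0, 0, 0, 0, 0, 0, 0, 0, 0, 0, 0, 0, 0, 0, 0, 0, 0, 0, 0, 0], grip=3)

```text
time: 53.65
eef_pos: [0.5487, 0.0859, 0.1306]
orientation: [0.998, -0.066, -0.001, -0.0]
force: [0.1, -1.1, 1.0]
grip_width: 0.304
```

Emit:
move_arm(series=[0, 0, -2, 0, 0, 0, 0, 0, -5, 0, 0, 0, 0, 0, -9, 0, 0, 0, 0, 0, -13, 0, 0, 0, 0, 0, -17, 0, 0, 0])

```text
time: 54.07
eef_pos: [0.5485, 0.0859, 0.3021]
orientation: [0.998, -0.066, -0.001, -0.0]
force: [0.5, 0.8, 0.7]
grip_width: 0.322
```

Emit:
move_arm(series=[-4, 0, -1, 0, 0, 0, -8, 0, -1, 0, 0, 0, -10, 0, -1, 0, 0, 0, -10, 0, -1, 0, 0, 0, -10, 0, -1, 0, 0, 0])

```text
time: 54.48
eef_pos: [0.4497, 0.0993, 0.3113]
orientation: [0.998, -0.066, 0.0, -0.0]
force: [0.0, 1.1, -0.3]
grip_width: 0.319
```

Run:
```python
from pk import *
to(.549,.0861,.132,-7.5)
c=cap('wrist','w36'); P=cloud(c).reshape(-1,3);P=P[np.isfinite(P[:,0])]
m=(P[:,2]>.148)&(P[:,2]<.17)&(np.hypot(P[:,0]-.549,P[:,1]-.086)<.08)
print(m.sum(),np.percentile(P[m][:,2],[5,50,95]),cv2.minAreaRect((P[m][:,:2]*1000).astype(np.float32)))
s=cap('side','s36')
cv2.imwrite('pics/s36z.png',cv2.resize(cv2.cvtColor(s['color'],cv2.COLOR_RGB2BGR)[90:350,100:340],None,fx=2.3,fy=2.3,interpolation=cv2.INTER_CUBIC))
Q=cloud(s)
for x,y in [(.583,.353),(.572,.256),(.561,.161)]: b=bottle(Q,x,y);print(b[0],b[1])
```

```text
pos [0.4497 0.0993 0.3113] th -7.56 tilt 0.04 j [ 0.03 -0.11  1.65  0.    1.6   1.73] F [ 0.   1.1 -0.3] grip 3.0 t 54.48
delta cm [10.01  0.   17.94] rot [-0.    -0.001 -0.001] steps 4.9 0.0
1520 [0.14814636 0.15723776 0.15897432] ((554.2657470703125, 123.99461364746094), (82.66783905029297, 104.39917755126953), 82.5467529296875)
[0.58034076 0.35908355] ((583.4783935546875, 355.82379150390625), 26.872793197631836)
[0.57026567 0.26247313] ((572.4276123046875, 257.1791687011719), 28.7163028717041)
[0.55602916 0.16689969] ((559.12451171875, 162.4644317626953), 27.663970947265625)
```

View pics/s36z.png

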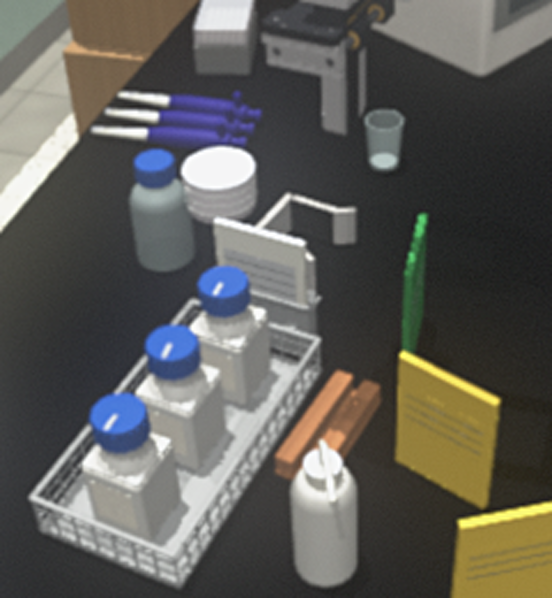

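View pics/w36.png

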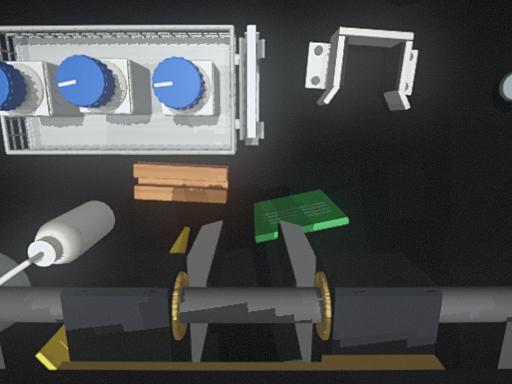

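Run:
```python
from h import *
c=cap('wrist','w37'); P=cloud(c).reshape(-1,3);P=P[np.isfinite(P[:,0])]
a=np.radians(-7.5);ux=np.array([np.cos(a),np.sin(a)]);uy=np.array([-np.sin(a),np.cos(a)]);c0=np.array([.549,.0861])
X=(P[:,:2]-c0)@ux;Y=(P[:,:2]-c0)@uy
m=(P[:,2]>.152)&(P[:,2]<.165)&(np.abs(Y)<.02)&(np.abs(X)<.08)
print(m.sum(),'X',X[m].min(),X[m].max(),'Y',np.percentile(Y[m],[2,98]),'z',np.median(P[m][:,2]))
for x,y in [(.583,.353),(.572,.256),(.561,.161)]: b=bottle(P[None],x,y);print(b[0],b[1], P[(np.hypot(P[:,0]-x,P[:,1]-y)<.02)][:,2].max())
t=cap('top','t37')
```

```text
893 X -0.05101633169028138 0.0524397717619798 Y [-0.00334747  0.00364019] z 0.15800840709222752
[0.58057399 0.33464319] ((583.1655883789062, 345.5910949707031), 24.48173713684082) 0.14980325085706414
[0.57529319 0.25392904] ((576.1502685546875, 256.2950744628906), 26.41097640991211) 0.15074822345148653
[0.55994957 0.15914231] ((560.4473266601562, 160.51089477539062), 26.43373680114746) 0.15091681823891223
```

View pics/t37.png

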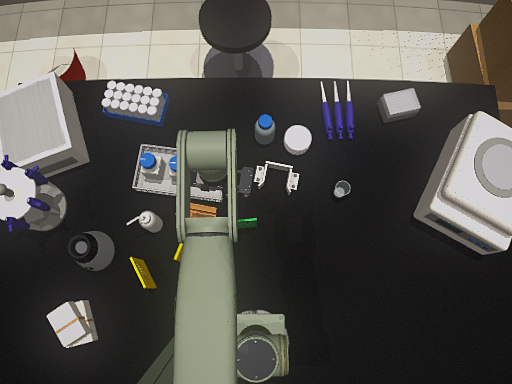

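The top view shows the bench clear of square bottles and every bystander in place: round bottle (265,128), dishes (297,140), beaker (342,188), wash bottle (150,222). The card's top is centred within 1 mm at 0.158 m, which is its home height. Handing in.

Run:
```python
from h import *
print(order.job_done(), env.sense()['time'])
```

```text
the job is handed in; nothing more can be done
the job is handed in; nothing more can be done
```

The job is handed in, at about 55 s of the 210 s allowed. The three square bottles that were present had their caps backed off in the holder and now stand in the basket. The white load card is down in its pocket.

**Last checks**
- **Caps:** each was turned about 182°, or 3.17 rad, relative to its bottle, plus whatever it started at. I worked this out from gripper and bottle headings. The white lines also point roughly opposite to where they began. I had no direct reading of the cap joints.
- **Bottles:** all three look upright in the side view, with cap tops at 0.150–0.151 m, where 0.148 m is expected on the basket floor. The far bottle was only partly visible in the last wrist view, and that view put its cap about 10 mm away in y from the side camera (0.346 against 0.356 m). Either value is inside the limits.
- **Card:** its centre is within about 1 mm of the slot centre both ways. Its top is at 0.158 m, which is fully home.
- **Bystanders:** the wash bottle, beaker, dishes and round bottle all look upright and where they started. The arm is clear of everything.

**What went wrong on the way**
- **Third bottle:** it snagged at the holder mouth on the first try and swung about 26° in the jaws. I lifted it out, stood it upright on the bench, regripped it harder and inserted it cleanly.
- **Force:** setting that bottle down gave a brief 46 N spike at the wrist, under the 120 N wrist limit. The load came through the held bottle, but I could not check it against the separate 40 N limit on the gripper's body.

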